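# Reload a slide scanner and latch its push-push tray

### The job

The slide scanner has finished its run. Press its tray in so that the push-push latch lets it go, pull the tray out to its stop by the handle, and take every scanned cassette out of it and lay it flat, right way up, in the low steel tray; then seat each cassette waiting on the bench flat in a pocket of its own, upright, and push the scanner's tray home until its latch holds it shut by itself. Leave the brown bottle and the blue slide box where they stand.

Things in the scene. Friction and masses are not known exactly. Their poses are not given: they have to be found in the camera images.
- scanner: white benchtop slide scanner, fixed. Origin on the bench under the middle of its front; x points into the machine, z up. Low nose 300 mm wide (y), 102 mm high, x = 0 to 130 mm, with a slot for the loading tray; behind it the optics housing, 230 mm high, to x = 400 mm. With the tray shut its pockets are hidden under the nose
- tray (a joint): travel of the loading tray, m, along scanner -x: 0 shut and latched, 0.150 out to its stop. Push-push: pressed from 0 to -0.0045 or beyond (stop -0.0052, about 10 N) and let go, it springs out 45 to 55 mm and stays; pull on with 2 N. Pushed from out (spring from 40 mm on, up to 10 N) to the stop and let go, it returns to 0, latched; let go early it springs out. Each press switches it. Push below 0.1 m/s
- tray_handle (a point): middle of the tray's handle on its axis, axes as scanner's, moves with the tray: level round aluminium bar, 12 mm diameter, 120 mm long along y, 60 mm above the bench, 35 mm in front of the white front panel (10 mm thick, 284 mm wide, top 80 mm high; shut, its back is 2 mm before the nose); stems to the panel 55 mm either side. Press on it, or pinch it from above
- pocket0 (a point): centre of the floor of pocket 0 of the dark grey tray, 36 mm above the bench; axes as scanner's, moves with the tray. A recess 96 mm long (x), 42 mm wide (y), 8 mm deep in the flat deck; three side by side along y, 70 mm apart, centres 65 mm behind the face of the front panel and, with the tray out to its stop, 97 mm in front of the nose
- pocket1 (a point): centre of the floor of pocket 1 of the dark grey tray, 36 mm above the bench; axes as scanner's, moves with the tray. A recess 96 mm long (x), 42 mm wide (y), 8 mm deep in the flat deck; three side by side along y, 70 mm apart, centres 65 mm behind the face of the front panel and, with the tray out to its stop, 97 mm in front of the nose
- pocket2 (a point): centre of the floor of pocket 2 of the dark grey tray, 36 mm above the bench; axes as scanner's, moves with the tray. A recess 96 mm long (x), 42 mm wide (y), 8 mm deep in the flat deck; three side by side along y, 70 mm apart, centres 65 mm behind the face of the front panel and, with the tray out to its stop, 97 mm in front of the nose
- waiting0: slide cassette: grey open-topped plastic frame holding five glass slides stacked flat, 90 mm long (its x axis) x 36 mm wide (y) x 28 mm high, 85 g, the same either way round; origin at the centre of its underside; waiting on the bench to be scanned, if present
- waiting1: slide cassette: grey open-topped plastic frame holding five glass slides stacked flat, 90 mm long (its x axis) x 36 mm wide (y) x 28 mm high, 85 g, the same either way round; origin at the centre of its underside; waiting on the bench to be scanned, if present
- waiting2: slide cassette: grey open-topped plastic frame holding five glass slides stacked flat, 90 mm long (its x axis) x 36 mm wide (y) x 28 mm high, 85 g, the same either way round; origin at the centre of its underside; waiting on the bench to be scanned, if present
- scanned0: slide cassette: grey open-topped plastic frame holding five glass slides stacked flat, 90 mm long (its x axis) x 36 mm wide (y) x 28 mm high, 85 g, the same either way round; origin at the centre of its underside; already scanned, at the start in pocket 0 of the shut tray, long side along the scanner's x, if present
- scanned1: slide cassette: grey open-topped plastic frame holding five glass slides stacked flat, 90 mm long (its x axis) x 36 mm wide (y) x 28 mm high, 85 g, the same either way round; origin at the centre of its underside; already scanned, at the start in pocket 1 of the shut tray, long side along the scanner's x, if present
- scanned2: slide cassette: grey open-topped plastic frame holding five glass slides stacked flat, 90 mm long (its x axis) x 36 mm wide (y) x 28 mm high, 85 g, the same either way round; origin at the centre of its underside; already scanned, at the start in pocket 2 of the shut tray, long side along the scanner's x, if present
- finished_tray: low open stainless tray for scanned cassettes, fixed to the bench, 170 mm (its x) x 125 mm (y) outside, walls 4 mm thick and 18 mm high, floor 4 mm thick; origin at the centre of its underside. Two cassettes fit side by side with their long sides along its y, for example 36 mm either side of the middle
- oil_bottle: bystander: small brown glass bottle with black cap, 42 mm diameter, 75 mm high; origin at the centre of its underside
- slide_box: bystander: closed blue slide box 100 x 85 x 36 mm; origin at the centre of its underside
Not all that is in view belongs to the job. What is shaped like the waiting1 but red is not meant. What is shaped like the waiting2 but purple is not meant.

How it is judged (in metres and radians):
On the way:
1. the tray has been let go by its latch and pulled out to its stop (value of joint tray above 0.14 m), for 0.2 s.
At the end, for the whole second after the job is handed in: Scanner tray latched shut (within 4 mm) with nothing holding it; each waiting cassette seated in a pocket (within 6 mm of its centre, at most 4 mm off its floor, level within 0.06 rad); each scanned cassette flat and upright on the steel tray's floor; all at rest (value of joint tray between -0.003 and 0.004 m and ((horizontal distance between waiting0 and pocket0 below 0.006 m and z of waiting0 in the frame of pocket0 below 0.004 m) or (horizontal distance between waiting0 and pocket1 below 0.006 m and z of waiting0 in the frame of pocket1 below 0.004 m) or (horizontal distance between waiting0 and pocket2 below 0.006 m and z of waiting0 in the frame of pocket2 below 0.004 m)) and angle between each of waiting0, waiting1, waiting2's own z axis and vertical below 0.06 rad and linear speed of each of waiting0, waiting1, waiting2, scanned0, scanned1, scanned2 below 0.02 m/s and ((horizontal distance between waiting1 and pocket0 below 0.006 m and z of waiting1 in the frame of pocket0 below 0.004 m) or (horizontal distance between waiting1 and pocket1 below 0.006 m and z of waiting1 in the frame of pocket1 below 0.004 m) or (horizontal distance between waiting1 and pocket2 below 0.006 m and z of waiting1 in the frame of pocket2 below 0.004 m)) and ((horizontal distance between waiting2 and pocket0 below 0.006 m and z of waiting2 in the frame of pocket0 below 0.004 m) or (horizontal distance between waiting2 and pocket1 below 0.006 m and z of waiting2 in the frame of pocket1 below 0.004 m) or (horizontal distance between waiting2 and pocket2 below 0.006 m and z of waiting2 in the frame of pocket2 below 0.004 m)) and x of scanned0 in the frame of finished_tray between -0.075 and 0.075 m and y of scanned0 in the frame of finished_tray between -0.055 and 0.055 m and z of each of scanned0, scanned1, scanned2 in the frame of finished_tray below 0.01 m and angle between each of scanned0, scanned1, scanned2's own z axis and vertical below 0.1 rad and x of scanned1 in the frame of finished_tray between -0.075 and 0.075 m and y of scanned1 in the frame of finished_tray between -0.055 and 0.055 m and x of scanned2 in the frame of finished_tray between -0.075 and 0.075 m and y of scanned2 in the frame of finished_tray between -0.055 and 0.055 m); the robot touches nothing.
It fails at once if the brown bottle is shifted by more than 30 mm or tipped over (distance of oil_bottle from where it was at the start of the episode above 0.03 m or angle between oil_bottle's own z axis and vertical above 0.5 rad).
It fails at once if the blue slide box is shifted by more than 30 mm or tipped over (distance of slide_box from where it was at the start of the episode above 0.03 m or angle between slide_box's own z axis and vertical above 0.5 rad).
Of scanned0, scanned1, scanned2 only 1 to 2 are there at a start; the rules pass over those that are not, and their reading is None.
Of waiting0, waiting1, waiting2 only 2 to 3 are there at a start; the rules pass over those that are not, and their reading is None.
At some moment in a run one of waiting0, waiting1, waiting2 may be knocked a few centimetres aside while the robot is not near it.
Once in a run the grip may slacken for a moment while it holds something.
It also fails if it takes over 208 s, if anything falls off the work surface, if the arm or the gripper's body presses on something with over 40 N, if the wrist force passes 120 N, or if a joint passes its speed limit or range.

### The arm

A 6-joint arm with a two-finger parallel gripper is mounted at the origin on the work surface. World frame = base frame: x ahead of the robot, y to its left, z up, the work surface at z = 0. Lengths are in mm, angles in rad, forces in N, time in s.
With the tool pointing down it reaches from about 350 to 975 mm from the base axis. Payload 7.1 kg.
Tool frame: the origin (TCP) lies midway between the tips of the shut fingers; the grasp point (between the pads) lies 19 mm behind it; z points along the fingers, y is the line along which they close (so a half turn about z gives the same grasp; the last joint's range is limited). The gripper opens to 88 mm and grips with 3 to 60 N. Pads are 20 mm wide; open, the fingers measure 115 mm over their backs; the gripper's body (75 mm by 178 mm) begins 61 mm behind the grasp point.
Start: joints at [-1.196, 0.423, 1.63, -0, 1.089, -0.019], TCP at [239.828, -577.137, 222.675] pointing down, gripper open.
Joint ranges: [-3, 3], [-0.9, 2.11], [0.09, 2.58], [-1.31, 4.45], [0.11, 2.69], [-2.54, 2.54]. Speed limits (rad/s): [2.39, 2.39, 3.01, 3.14, 3.14, 3.14].

### API

Orientations are given as a unit quaternion [w, x, y, z].
In Python, from rig import telemetry, vision, ticket gives the robot as it stands.
- The arm moves only by the tool send_rows, never from a script. Its argument "targets" is a list of rows, each an object with "delta_pos": the shift along the tool's x, y, z in mm, a list of three; "twist": the turn, a rotation vector about the tool's x, y, z in degrees, a list of three; "claw": the opening, from -1 (shut) to 1 (fully open), so that 0 is half open. A call has 1 to 10 rows; each row is the pose to reach, as a shift and turn from the pose commanded when the call began, along the tool's axes at that moment; what a row does not reach only later rows make up. A row lasts 1/10 s, in which the tool goes at most 50 mm and 8.59 degrees, less where a joint would pass 70% of its speed; a pose out of reach is approached as far as the arm can. A call with a gripper value outside its range is refused whole. The fingers move at their own pace and stop on an object; "grip_force" is the grip in N (left out, the last holds). Time passes only in rows, so rows that repeat a pose let the fingers close. It gives the time, the measured TCP pose, the force and the opening at its end, in the units of the state.
- telemetry.read_state(): the state, without advancing time (a new reading comes with each control period).
- vision.get_image(name): name is "scene" or "top" or "wrist"; returns the picture (480x640x3 uint8, red, green, blue); there is no depth.
- vision.get_calibration(name): a dict with "mtx" (3x3 intrinsics, pixels), "k1" (the pictures are not rectified: a ray, as slopes to the right and down, at radius r is drawn at 1 + k1 r^2 times it, then the intrinsics apply), "xyz" and "orientation" of the camera in the world; the wrist camera has in their place "mount" (4x4, takes a point from camera to tool coordinates, whose origin is the TCP and whose axes are the flange's). Camera axes: x right, y down, z forward; pixel columns grow to the right and rows downward; lengths in mm; the calibration is good to about 2 mm. A picture is of the moment at which its call begins: read the wrist's pose just before it. get_calibration takes no time and is no camera call.
- ticket.sign_off(): hands the job in, once; it reports no verdict.
The state is a dict: "time": time; "joints": joint angles; "joint_vel": joint speeds; "joint_efforts": joint torques, N m; "tool_pos": TCP position; "tool_rot": TCP orientation; "wrist_force": force on the tool from outside, world axes, zero at the start; "moment": the same for the moment, N m; "grip_width": opening from 0.0 (shut) to 1.0 (fully open).
Only numpy, scipy, OpenCV 4.12 (cv2) and the standard library are available. Lean on these libraries where they do the work, as an engineer would, in place of code of your own. Each camera call takes 0.05 s, during which the arm holds its last target. There are 200 camera calls.

## Working session

There is one attempt and no reset: what is moved stays moved. The work goes in short steps, Python scripts to look and compute and a tool call to move; the robot and the scene stay as the last step left them, time stands still between calls to the robot, and variables do not carry over. Pictures are saved under pics/ and viewed, on a budget of 14 in all, crops included, one or two more only if the job needs it, and the job is handed in when it is done.

Besides the shell and the picture viewer there is one more tool, called as name(argument=value, ...), one argument or row to a line, values as JSON. send_rows: Moves the arm, as the interface text tells. Its arguments: {"type":"object","properties":{"targets":{"type":"array","items":{"type":"object","properties":{"delta_pos":{"type":"array","items":{"type":"number"}},"twist":{"type":"array","items":{"type":"number"}},"claw":{"type":"number"}}}},"grip_force":{"type":"number"}},"required":["targets"]}

```bash
ls; mkdir -p pics
python3 - <<'E'
from rig import telemetry, vision
import cv2
print(telemetry.read_state())
for n in ("scene","top","wrist"):
    print(n,vision.get_calibration(n))
for n in ("scene","top"):
    cv2.imwrite(f"pics/{n}0.png",vision.get_image(n)[:,:,::-1])
E
```

```text
pics
{'time': 0.0, 'joints': array([-1.19603073e+00,  4.23807107e-01,  1.63069750e+00,  1.04679399e-05,
        1.08861903e+00, -1.89538957e-02]), 'joint_vel': array([-0.00017682,  0.00168276,  0.00287295,  0.00016448, -0.00120316,
       -0.00034225]), 'joint_efforts': array([ 2.24141499e-03, -5.44622862e+01, -2.73670113e+01,  6.44716923e-02,
        2.28320021e-02, -1.37287293e-04]), 'tool_pos': array([ 239.61168368, -576.63065821,  221.91982376]), 'tool_rot': array([-7.54231490e-04,  9.80685805e-01,  1.95588257e-01, -1.30906286e-04]), 'wrist_force': array([0.14442269, 0.01448572, 0.016271  ]), 'moment': array([0.07103694, 0.06609919, 0.05077502]), 'grip_width': 1.000667472177211}
scene {'mtx': array([[515.51883699,   0.        , 319.56979172],
       [  0.        , 515.51883699, 235.20158408],
       [  0.        ,   0.        ,   1.        ]]), 'k1': -0.009871162388336734, 'xyz': array([1220.52717692,  500.93638847,  651.84113809]), 'orientation': array([-0.22352697,  0.41815122,  0.78214442, -0.4042714 ])}
top {'mtx': array([[613.68607282,   0.        , 311.23779056],
       [  0.        , 613.68607282, 246.54802272],
       [  0.        ,   0.        ,   1.        ]]), 'k1': -0.021999992937481307, 'xyz': array([ 414.52851369,   29.45584838, 1107.77270944]), 'orientation': array([-0.05151535,  0.70656807, -0.7045815 ,  0.04089788])}
wrist {'mtx': array([[334.37353933,   0.        , 311.652134  ],
       [  0.        , 334.37353933, 237.15404276],
       [  0.        ,   0.        ,   1.        ]]), 'k1': -0.01673036612267239, 'mount': array([[ 8.59001358e-04, -9.56564055e-01, -2.91520962e-01,
         8.08573072e+01],
       [ 9.99999593e-01,  7.41586896e-04,  5.13258598e-04,
         3.54893981e-01],
       [-2.74776601e-04, -2.91521284e-01,  9.56564303e-01,
        -1.61974928e+02],
       [ 0.00000000e+00,  0.00000000e+00,  0.00000000e+00,
         1.00000000e+00]])}
```

View pics/scene0.png

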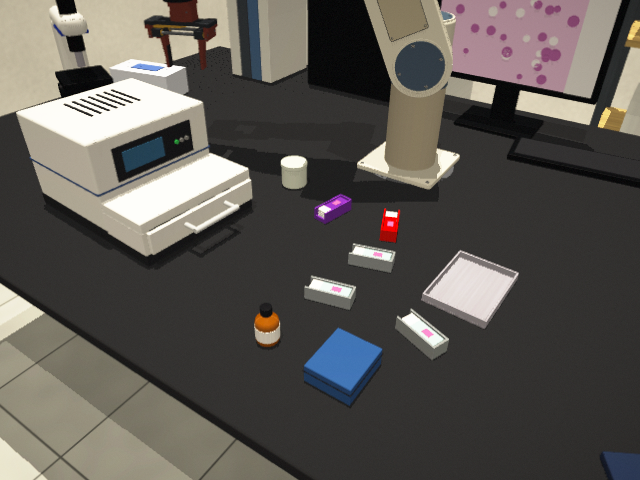

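View pics/top0.png

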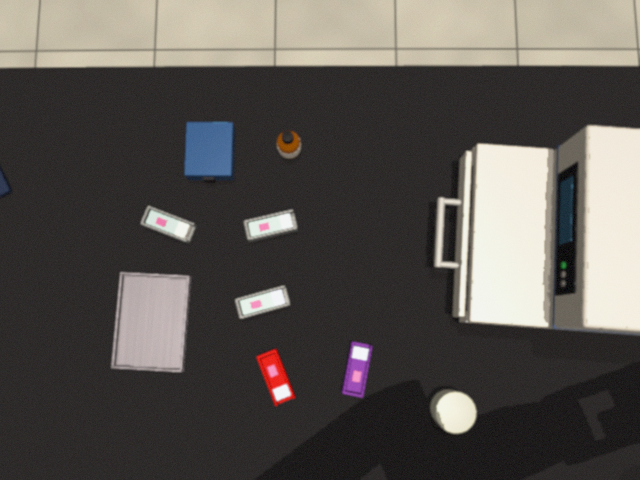

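```bash
cat > h.py <<'E'
import numpy as np, cv2
from scipy.spatial.transform import Rotation as R
from rig import telemetry, vision
def rot(q): return R.from_quat([q[1],q[2],q[3],q[0]])
def cam(n,st=None):
    c=vision.get_calibration(n)
    if n=="wrist":
        st=st or telemetry.read_state(); T=rot(st['tool_rot']).as_matrix(); M=c['mount']
        return c,T@M[:3,:3],T@M[:3,3]+st['tool_pos']
    return c,rot(c['orientation']).as_matrix(),c['xyz']
def px2w(n,uv,z,st=None):
    c,Rm,o=cam(n,st); uv=np.atleast_2d(np.float64(uv))
    d=cv2.undistortPoints(uv[:,None],c['mtx'],np.array([c['k1'],0,0,0.]))[:,0]
    d=np.c_[d,np.ones(len(d))]@Rm.T
    return o+d*((z-o[2])/d[:,2])[:,None]
def w2px(n,p,st=None):
    c,Rm,o=cam(n,st); p=(np.atleast_2d(p)-o)@Rm
    return cv2.projectPoints(p[:,None],np.zeros(3),np.zeros(3),c['mtx'],np.array([c['k1'],0,0,0.]))[0][:,0]
def shot(n,f,crop=None,k=1):
    st=telemetry.read_state(); im=vision.get_image(n); cv2.imwrite(f"pics/{f}_raw.png",im[:,:,::-1])
    if crop: x0,y0,x1,y1=crop; im=im[y0:y1,x0:x1]
    cv2.imwrite(f"pics/{f}.png",cv2.resize(im,None,fx=k,fy=k,interpolation=cv2.INTER_CUBIC)[:,:,::-1]); return st
def delta(st,pos,yaw=None):
    "shift in tool axes to a world TCP; yaw = world angle wanted for tool y axis (mod pi)"
    T=rot(st['tool_rot']).as_matrix(); print("shift",np.round(T.T@(np.array(pos)-st['tool_pos']),1))
    if yaw is not None:
        a=np.arctan2(T[1,1],T[0,1]); e=(yaw-a+np.pi/2)%np.pi-np.pi/2
        print("turn about tool z deg",round(-np.degrees(e),1), "J6",st['joints'][5])
E
python3 - <<'E'
from h import *
im=cv2.imread("pics/top0.png"); hsv=cv2.cvtColor(im,cv2.COLOR_BGR2HSV)
m=(im.max(2)>110).astype(np.uint8)
m=cv2.morphologyEx(m,cv2.MORPH_CLOSE,np.ones((3,3)))
cs,_=cv2.findContours(m,cv2.RETR_EXTERNAL,cv2.CHAIN_APPROX_NONE)
for c in cs:
    if 500<cv2.contourArea(c)<12000:
        r=cv2.minAreaRect(c); b=cv2.boxPoints(r)
        w=px2w("top",b,28); e=np.diff(np.r_[w,w[:1]],axis=0)[:,:2]; L=np.hypot(*e.T)
        l=e[np.argmax(L[:2])]; print(np.round(r[0]),"c",np.round(w.mean(0)),"size",np.round(L[:2]),"long axis deg",round(np.degrees(np.arctan2(l[1],l[0])),1))
big=im[120:345,420:600]; cv2.imwrite("pics/handle.png",cv2.resize(big,None,fx=2.6,fy=2.6,interpolation=cv2.INTER_CUBIC))
E
```

```text
[455. 412.] c [ 272. -202.   28.] size [69. 71.] long axis deg -135.1
[275. 377.] c [329. 108.  28.] size [40. 92.] long axis deg -157.7
[357. 369.] c [343. -34.  28.] size [92. 37.] long axis deg -11.0
[262. 302.] c [459. 132.  28.] size [93. 37.] long axis deg -74.2
[150. 321.] c [424. 329.  28.] size [172. 128.] long axis deg -2.1
[270. 224.] c [597. 120.  28.] size [92. 38.] long axis deg -76.7
[168. 224.] c [597. 303.  28.] size [37. 96.] long axis deg -111.7
[608. 228.] c [ 595. -483.   28.] size [371. 139.] long axis deg -7.0
[208. 148.] c [737. 234.  28.] size [100.  85.] long axis deg 0.4
```

View pics/handle.png

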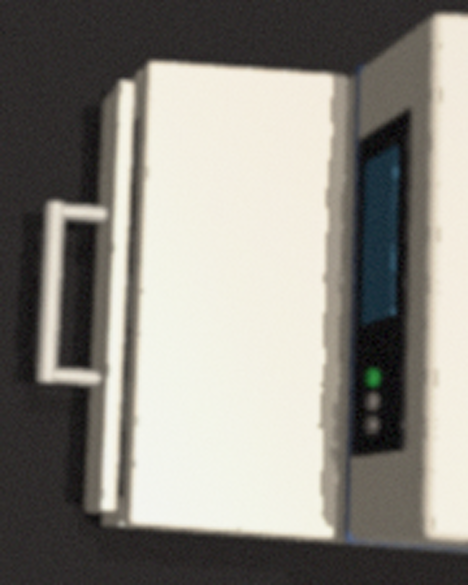

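Run:
```python
from h import *
def an(a): return round(np.degrees(np.arctan2(a[1],a[0])),2)
h=px2w("top",[[441.15,198.1],[438.1,266.2]],62); print("handle",h,h.mean(0),an(h[0]-h[1]),np.linalg.norm(h[0]-h[1]))
n=px2w("top",[[477.7,143.8],[470,321.5]],102); print("nose",n,n.mean(0),an(n[0]-n[1]),np.linalg.norm(n[0]-n[1]))
n=px2w("top",[[468,151],[460.5,316.5]],80); print("panel top mid",n,n.mean(0),an(n[0]-n[1]),np.linalg.norm(n[0]-n[1]))
t=px2w("top",[[120,272],[190,275],[183,371],[112,370]],18); print("tray",t,t.mean(0))
delta(telemetry.read_state(),[0,0,0],0)
st=telemetry.read_state(); print(rot(st['tool_rot']).as_matrix())
```

```text
handle [[ 637.19329752 -179.44369739   62.        ]
 [ 518.61565492 -171.39513864   62.        ]] [ 577.90447622 -175.41941802   62.        ] -3.88 118.85048010845931
nose [[ 722.19305674 -235.40344494  102.        ]
 [ 424.53398348 -213.44486139  102.        ]] [ 573.36352011 -224.42415316  102.        ] -4.22 298.46792673204754
panel top mid [[ 716.10290642 -224.08406009   80.        ]
 [ 432.96700688 -203.22680558   80.        ]] [ 574.53495665 -213.65543284   80.        ] -4.21 283.903086763502
tray [[511.18356048 389.02528284  18.        ]
 [506.17422676 262.6427313   18.        ]
 [337.37370438 270.15327878  18.        ]
 [338.20396864 395.78377768  18.        ]] [423.23386507 329.40126765  18.        ]
shift [  -0.  -624.2  222.9]
turn about tool z deg -67.4 J6 -0.019000965776426994
[[ 9.23464198e-01  3.83684281e-01 -4.96870395e-04]
 [ 3.83684601e-01 -9.23463304e-01  1.28572976e-03]
 [ 3.44727213e-05 -1.37796692e-03 -9.99999050e-01]]
```

Run:
```python
from h import *
delta(telemetry.read_state(),[578,-175.4,140],np.radians(-94.1))
```

```text
shift [ 466.4 -240.6   82.3]
turn about tool z deg 26.7 J6 -0.019000965776426994
```

send_rows(
  targets=[
    {"delta_pos":[0,0,-50],"twist":[0,0,0],"claw":-0.36},
    {"delta_pos":[0,0,-100],"twist":[0,0,8],"claw":-0.36},
    {"delta_pos":[0,0,-120],"twist":[0,0,16],"claw":-0.36},
    {"delta_pos":[0,0,-120],"twist":[0,0,24],"claw":-0.36},
    {"delta_pos":[0,0,-120],"twist":[0,0,26.7],"claw":-0.36},
  ],
)

```text
time: 0.6
tool_pos: [239.9, -577.3, 343.6]
tool_rot: [0.001, 0.999, -0.038, 0.0]
wrist_force: [-0.4, -0.4, -0.6]
grip_width: 0.582
```

send_rows(
  targets=[
    {"delta_pos":[30,-40,0],"claw":-0.36},
    {"delta_pos":[60,-80,0],"claw":-0.36},
    {"delta_pos":[90,-120,0],"claw":-0.36},
    {"delta_pos":[120,-160,0],"claw":-0.36},
    {"delta_pos":[150,-200,0],"claw":-0.36},
    {"delta_pos":[180,-240,0],"claw":-0.36},
    {"delta_pos":[210,-280,0],"claw":-0.36},
    {"delta_pos":[240,-320,0],"claw":-0.36},
    {"delta_pos":[270,-365,0],"claw":-0.36},
    {"delta_pos":[300,-400,20],"claw":-0.36},
  ],
)

```text
schema error: expected keys delta_pos, twist, claw
```

Run:
```python
from h import *
st=telemetry.read_state();print(st['tool_pos'],st['joints'])
delta(st,[578,-175.4,110],np.radians(-94.1))
```

```text
[ 239.8835246  -577.31407259  343.59966074] [-1.19602572e+00  3.13800984e-01  1.50633422e+00  8.48314058e-06
  1.31997540e+00  4.51547144e-01]
shift [ 306.1 -427.   233.2]
turn about tool z deg -0.3 J6 0.4515471435726791
```

send_rows(
  targets=[
    {"delta_pos":[30,-40,0],"twist":[0,0,0],"claw":-0.36},
    {"delta_pos":[60,-80,0],"twist":[0,0,0],"claw":-0.36},
    {"delta_pos":[90,-120,0],"twist":[0,0,0],"claw":-0.36},
    {"delta_pos":[120,-160,0],"twist":[0,0,0],"claw":-0.36},
    {"delta_pos":[150,-200,0],"twist":[0,0,0],"claw":-0.36},
    {"delta_pos":[180,-240,0],"twist":[0,0,0],"claw":-0.36},
    {"delta_pos":[210,-280,0],"twist":[0,0,0],"claw":-0.36},
    {"delta_pos":[240,-320,0],"twist":[0,0,0],"claw":-0.36},
    {"delta_pos":[270,-365,0],"twist":[0,0,0],"claw":-0.36},
    {"delta_pos":[300,-405,20],"twist":[0,0,0],"claw":-0.36},
  ],
)

```text
time: 1.6
tool_pos: [565.7, -198.6, 327.2]
tool_rot: [0.001, 0.999, -0.036, 0.002]
wrist_force: [0.2, -0.5, -0.2]
grip_width: 0.317
```

send_rows(
  targets=[
    {"delta_pos":[6,-22,50],"twist":[0,0,0],"claw":-0.36},
    {"delta_pos":[6,-22,100],"twist":[0,0,0],"claw":-0.36},
    {"delta_pos":[6,-22,145],"twist":[0,0,0],"claw":-0.36},
    {"delta_pos":[6,-22,190],"twist":[0,0,0],"claw":-0.36},
    {"delta_pos":[6,-22,208],"twist":[0,0,0],"claw":-0.36},
  ],
)

```text
time: 2.1
tool_pos: [568.1, -177.5, 112.4]
tool_rot: [-0.001, 0.999, -0.036, -0.004]
wrist_force: [-0.0, 0.2, -0.0]
grip_width: 0.32
```

Run:
```python
from h import *
st=shot("wrist","w1");print(st['tool_pos'],st['joints'])
delta(st,[578,-175.4,41],np.radians(-94.1))
```

```text
[ 568.06793958 -177.48257663  112.41931961] [-3.22804943e-01  5.26460245e-01  1.76177546e+00 -3.62034490e-05
  8.60882312e-01  1.31978641e+00]
shift [10.3 -2.7 71.4]
turn about tool z deg -0.0 J6 1.319786410814586
```

View pics/w1.png

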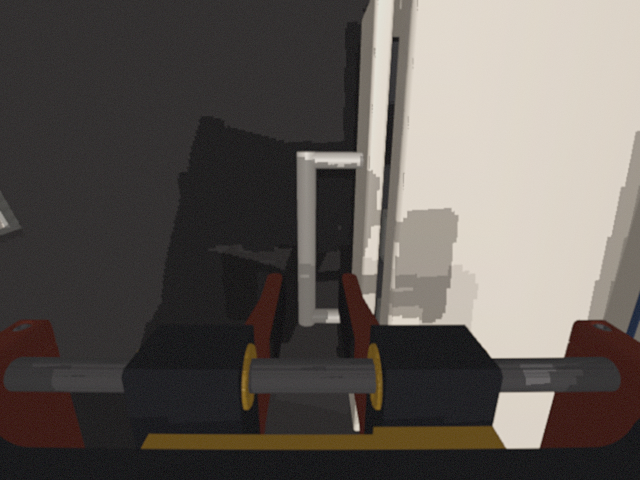

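Run:
```python
from h import *
st=telemetry.read_state()
h=px2w("wrist",[[307,156],[307,318]],63,st); print(h,h.mean(0),np.linalg.norm(h[0]-h[1])); print(w2px("wrist",[[578,-175.4,62],st['tool_pos']],st))
delta(st,h.mean(0)*[1,1,0]+[0,0,41],np.radians(-94.1))
```

```text
[[ 635.96988562 -179.55386859   63.        ]
 [ 524.0234554  -171.10353309   63.        ]] [ 579.99667051 -175.32870084   63.        ] 112.26491620777855
[[307.35218659 245.5421319 ]
 [311.23315195 293.77653798]]
shift [13.  -2.8 70.1]
turn about tool z deg -0.0 J6 1.3197861207248462
```

send_rows(
  targets=[
    {"delta_pos":[11,-3,20],"twist":[0,0,0],"claw":-0.36},
    {"delta_pos":[11,-3,50],"twist":[0,0,0],"claw":-0.36},
    {"delta_pos":[11,-3,71],"twist":[0,0,0],"claw":-0.36},
    {"delta_pos":[11,-3,71],"twist":[0,0,0],"claw":-0.36},
    {"delta_pos":[11,-3,71],"twist":[0,0,0],"claw":-1},
    {"delta_pos":[11,-3,71],"twist":[0,0,0],"claw":-1},
    {"delta_pos":[11,-3,71],"twist":[0,0,0],"claw":-1},
  ],
  grip_force=30,
)

```text
time: 2.85
tool_pos: [583.4, -175.9, 47.9]
tool_rot: [-0.0, 0.999, -0.036, 0.001]
wrist_force: [2.1, 6.6, -0.4]
grip_width: 0.127
```

send_rows(
  targets=[
    {"delta_pos":[0,2,0],"twist":[0,0,0],"claw":-1},
    {"delta_pos":[0,4,0],"twist":[0,0,0],"claw":-1},
    {"delta_pos":[0,6,0],"twist":[0,0,0],"claw":-1},
    {"delta_pos":[0,7,0],"twist":[0,0,0],"claw":-1},
    {"delta_pos":[0,7,0],"twist":[0,0,0],"claw":-1},
  ],
)

```text
time: 3.35
tool_pos: [583.1, -180.3, 47.9]
tool_rot: [-0.002, 0.999, -0.037, 0.001]
wrist_force: [3.8, 18.3, 2.0]
grip_width: 0.126
```

send_rows(
  targets=[
    {"delta_pos":[0,2,0],"twist":[0,0,0],"claw":-1},
    {"delta_pos":[0,3,0],"twist":[0,0,0],"claw":-1},
    {"delta_pos":[0,3,0],"twist":[0,0,0],"claw":-1},
    {"delta_pos":[0,-1,0],"twist":[0,0,0],"claw":-1},
    {"delta_pos":[0,-8,0],"twist":[0,0,0],"claw":-1},
    {"delta_pos":[0,-16,0],"twist":[0,0,0],"claw":-1},
    {"delta_pos":[0,-24,0],"twist":[0,0,0],"claw":-1},
    {"delta_pos":[0,-32,0],"twist":[0,0,0],"claw":-1},
    {"delta_pos":[0,-32,0],"twist":[0,0,0],"claw":-1},
  ],
)

```text
time: 4.25
tool_pos: [585.2, -151.7, 47.9]
tool_rot: [0.0, 0.999, -0.037, 0.001]
wrist_force: [0.9, 3.6, 6.5]
grip_width: 0.126
```

send_rows(
  targets=[
    {"delta_pos":[0,-9,0],"twist":[0,0,0],"claw":-1},
    {"delta_pos":[0,-18,0],"twist":[0,0,0],"claw":-1},
    {"delta_pos":[0,-27,0],"twist":[0,0,0],"claw":-1},
    {"delta_pos":[0,-36,0],"twist":[0,0,0],"claw":-1},
    {"delta_pos":[0,-45,0],"twist":[0,0,0],"claw":-1},
    {"delta_pos":[0,-54,0],"twist":[0,0,0],"claw":-1},
    {"delta_pos":[0,-63,0],"twist":[0,0,0],"claw":-1},
    {"delta_pos":[0,-72,0],"twist":[0,0,0],"claw":-1},
    {"delta_pos":[0,-81,0],"twist":[0,0,0],"claw":-1},
    {"delta_pos":[0,-90,0],"twist":[0,0,0],"claw":-1},
  ],
)

```text
time: 5.25
tool_pos: [591.8, -62.0, 47.9]
tool_rot: [0.0, 0.999, -0.036, 0.001]
wrist_force: [0.6, -1.7, 5.3]
grip_width: 0.135
```

send_rows(
  targets=[
    {"delta_pos":[0,-9,0],"twist":[0,0,0],"claw":-1},
    {"delta_pos":[0,-18,0],"twist":[0,0,0],"claw":-1},
    {"delta_pos":[0,-26,0],"twist":[0,0,0],"claw":-1},
    {"delta_pos":[0,-31,0],"twist":[0,0,0],"claw":-1},
    {"delta_pos":[0,-35,0],"twist":[0,0,0],"claw":-1},
    {"delta_pos":[0,-35,0],"twist":[0,0,0],"claw":-1},
    {"delta_pos":[0,-35,0],"twist":[0,0,0],"claw":-1},
  ],
)

```text
time: 5.95
tool_pos: [594.4, -26.8, 47.9]
tool_rot: [-0.0, 0.999, -0.036, 0.001]
wrist_force: [-0.5, 0.9, 6.3]
grip_width: 0.128
```

send_rows(
  targets=[
    {"delta_pos":[0,-2,0],"twist":[0,0,0],"claw":-1},
    {"delta_pos":[0,-4,0],"twist":[0,0,0],"claw":-1},
    {"delta_pos":[0,-4,0],"twist":[0,0,0],"claw":-1},
  ],
)

```text
time: 6.25
tool_pos: [594.4, -26.3, 47.9]
tool_rot: [0.002, 0.999, -0.036, 0.001]
wrist_force: [-1.5, -18.7, 6.6]
grip_width: 0.125
```

send_rows(
  targets=[
    {"delta_pos":[0,3,0],"twist":[0,0,0],"claw":-0.3},
    {"delta_pos":[0,3,0],"twist":[0,0,0],"claw":-0.3},
    {"delta_pos":[0,3,0],"twist":[0,0,0],"claw":-0.3},
    {"delta_pos":[0,3,-40],"twist":[0,0,0],"claw":-0.3},
    {"delta_pos":[0,3,-80],"twist":[0,0,0],"claw":0.15},
    {"delta_pos":[0,50,-110],"twist":[0,0,0],"claw":0.15},
    {"delta_pos":[0,100,-120],"twist":[0,0,0],"claw":0.15},
    {"delta_pos":[0,100,-120],"twist":[0,0,0],"claw":0.15},
    {"delta_pos":[0,100,-120],"twist":[0,0,0],"claw":0.15},
  ],
)

```text
time: 7.15
tool_pos: [586.2, -123.5, 166.7]
tool_rot: [-0.0, 0.999, -0.037, 0.0]
wrist_force: [0.6, -0.1, -0.7]
grip_width: 0.575
```

Run:
```python
from h import *
st=shot("wrist","w2");print(st['tool_pos'],st['joints'],st['wrist_force'])
```

```text
[ 586.19283181 -123.54047158  166.6588271 ] [-2.27714176e-01  4.53412852e-01  1.73020280e+00  3.25947686e-04
  9.57314642e-01  1.41748253e+00] [ 0.5927352  -0.11177791 -0.73542977]
```

View pics/w2.png

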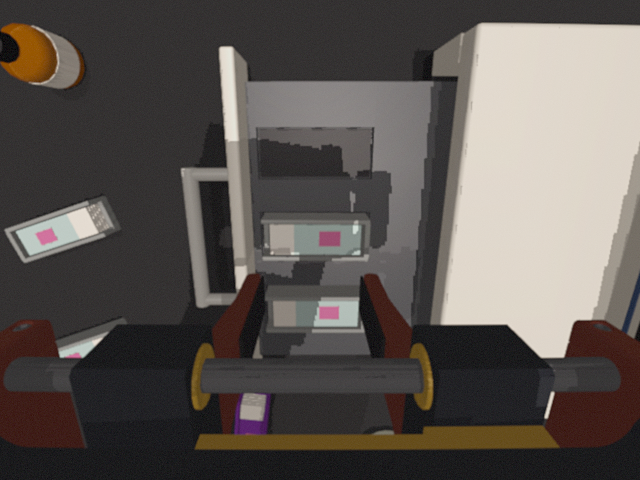

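Run:
```python
from h import *
st=telemetry.read_state()
print("p2",px2w("wrist",[[257,128],[374,127],[373,178],[258,180]],44,st).mean(0))
print("c1",px2w("wrist",[[262,213],[370,213],[368,259],[264,259]],64,st).mean(0))
print("c0",px2w("wrist",[[266,287],[361,331]],64,st).mean(0))
h=px2w("wrist",[[187,172],[202,302]],64,st); print("handle",h.mean(0))
print("proj pockets model",w2px("wrist",[[652.3,-130.5,44],[582.5,-125.5,64],[512.7,-120.5,64]],st))
```

```text
p2 [ 651.79274839 -130.42206924   44.        ]
c1 [ 586.61788497 -126.14934908   64.        ]
c0 [ 519.3837689  -120.23989725   64.        ]
handle [590.08558572 -25.63469847  64.        ]
proj pockets model [[315.51282894 153.11108743]
 [315.55725946 241.28165425]
 [315.35913127 316.17049651]]
```

send_rows(
  targets=[
    {"delta_pos":[-3,2,0],"twist":[0,0,-8.5],"claw":0.15},
    {"delta_pos":[-3,2,0],"twist":[0,0,-17],"claw":0.15},
    {"delta_pos":[-3,2,0],"twist":[0,0,-25.5],"claw":0.15},
    {"delta_pos":[-3,2,0],"twist":[0,0,-34],"claw":0.15},
    {"delta_pos":[-3,2,0],"twist":[0,0,-42.5],"claw":0.15},
    {"delta_pos":[-3,2,0],"twist":[0,0,-51],"claw":0.15},
    {"delta_pos":[-3,2,0],"twist":[0,0,-59.5],"claw":0.15},
    {"delta_pos":[-3,2,0],"twist":[0,0,-68],"claw":0.15},
    {"delta_pos":[-3,2,0],"twist":[0,0,-76.5],"claw":0.15},
    {"delta_pos":[-3,2,0],"twist":[0,0,-85],"claw":0.15},
  ],
)

```text
time: 8.2
tool_pos: [582.6, -122.3, 165.0]
tool_rot: [-0.001, 0.759, 0.652, -0.001]
wrist_force: [-0.5, -0.0, -0.2]
grip_width: 0.574
```

send_rows(
  targets=[
    {"delta_pos":[0,0,30],"twist":[0,0,-5],"claw":0.15},
    {"delta_pos":[0,0,60],"twist":[0,0,-5],"claw":0.15},
    {"delta_pos":[0,0,60],"twist":[0,0,-5],"claw":0.15},
    {"delta_pos":[0,0,60],"twist":[0,0,-5],"claw":0.15},
  ],
)

```text
time: 8.6
tool_pos: [582.6, -123.0, 105.6]
tool_rot: [-0.001, 0.732, 0.682, -0.001]
wrist_force: [0.5, -0.1, -0.5]
grip_width: 0.577
```

Run:
```python
from h import *
st=telemetry.read_state();print(st['tool_pos'],st['joints'],st['wrist_force'])
delta(st,[583,-125.5,48],np.radians(-4.1))
```

```text
[ 582.5760687  -123.04409427  105.58322984] [-2.28236887e-01  5.34964522e-01  1.76740028e+00  2.63132772e-04
  8.41878604e-01 -1.57342641e-01] [ 0.52490171 -0.05945127 -0.52902403]
shift [-2.5  0.7 57.6]
turn about tool z deg 0.0 J6 -0.15734264080491508
```

send_rows(
  targets=[
    {"delta_pos":[-2.5,0.7,30],"twist":[0,0,0],"claw":0.15},
    {"delta_pos":[-2.5,0.7,50],"twist":[0,0,0],"claw":0.15},
    {"delta_pos":[-2.5,0.7,57.5],"twist":[0,0,0],"claw":0.15},
    {"delta_pos":[-2.5,0.7,57.5],"twist":[0,0,0],"claw":0.15},
    {"delta_pos":[-2.5,0.7,57.5],"twist":[0,0,0],"claw":-1},
    {"delta_pos":[-2.5,0.7,57.5],"twist":[0,0,0],"claw":-1},
    {"delta_pos":[-2.5,0.7,57.5],"twist":[0,0,0],"claw":-1},
    {"delta_pos":[-2.5,0.7,57.5],"twist":[0,0,0],"claw":-1},
  ],
  grip_force=25,
)

```text
time: 9.4
tool_pos: [584.5, -127.2, 50.2]
tool_rot: [0.001, 0.732, 0.681, 0.001]
wrist_force: [-1.5, 0.7, 6.4]
grip_width: 0.408
```

send_rows(
  targets=[
    {"delta_pos":[0,0,-10],"twist":[0,0,0],"claw":-1},
    {"delta_pos":[0,0,-25],"twist":[0,0,0],"claw":-1},
    {"delta_pos":[0,0,-50],"twist":[0,0,0],"claw":-1},
    {"delta_pos":[0,0,-90],"twist":[0,0,0],"claw":-1},
    {"delta_pos":[0,0,-110],"twist":[0,0,0],"claw":-1},
    {"delta_pos":[0,0,-110],"twist":[0,0,0],"claw":-1},
  ],
)

```text
time: 10.0
tool_pos: [585.9, -127.6, 163.3]
tool_rot: [0.003, 0.732, 0.681, 0.002]
wrist_force: [-0.2, -0.4, -1.1]
grip_width: 0.405
```

Run:
```python
from h import *
st=telemetry.read_state();print(st['tool_pos'],st['wrist_force'])
for x in (459,387): delta(st,[x,329.4,100],np.radians(-2.2))
```

```text
[ 585.92543287 -127.62803084  163.29686231] [-0.15217336 -0.42980696 -1.08153401]
shift [ 446.7 -160.    61.6]
turn about tool z deg -1.9 J6 -0.1620614238382438
shift [ 441.5 -231.9   61.1]
turn about tool z deg -1.9 J6 -0.1620614238382438
```

send_rows(
  targets=[
    {"delta_pos":[35,-12,0],"twist":[0,0,0],"claw":-1},
    {"delta_pos":[75,-27,0],"twist":[0,0,0],"claw":-1},
    {"delta_pos":[118,-42,0],"twist":[0,0,0],"claw":-1},
    {"delta_pos":[161,-57,0],"twist":[0,0,0],"claw":-1},
    {"delta_pos":[204,-73,0],"twist":[0,0,0],"claw":-1},
    {"delta_pos":[247,-89,0],"twist":[0,0,-1.7],"claw":-1},
    {"delta_pos":[290,-105,0],"twist":[0,0,-1.7],"claw":-1},
    {"delta_pos":[333,-120,0],"twist":[0,0,-1.7],"claw":-1},
    {"delta_pos":[376,-135,0],"twist":[0,0,-1.7],"claw":-1},
    {"delta_pos":[415,-149,0],"twist":[0,0,-1.7],"claw":-1},
  ],
)

```text
time: 11.0
tool_pos: [463.5, 299.2, 158.2]
tool_rot: [-0.0, 0.722, 0.692, -0.001]
wrist_force: [-0.1, -0.7, -0.4]
grip_width: 0.41
```

send_rows(
  targets=[
    {"delta_pos":[25,-9,20],"twist":[0,0,0],"claw":-1},
    {"delta_pos":[30,-11,60],"twist":[0,0,0],"claw":-1},
    {"delta_pos":[30,-11,90],"twist":[0,0,0],"claw":-1},
    {"delta_pos":[30,-11,90],"twist":[0,0,0],"claw":-1},
    {"delta_pos":[30,-11,90],"twist":[0,0,0],"claw":-1},
  ],
)

```text
time: 11.5
tool_pos: [454.8, 327.6, 68.5]
tool_rot: [-0.0, 0.722, 0.692, -0.001]
wrist_force: [0.4, 0.4, -0.3]
grip_width: 0.41
```

Run:
```python
from h import *
st=shot("wrist","w3");print(st['tool_pos'],st['joints'],st['wrist_force'],st['grip_width'])
delta(st,[459.2,327.9,23],np.radians(-2.4))
```

```text
[454.75301119 327.64535018  68.50641957] [ 6.03124586e-01  5.53247463e-01  1.85959237e+00 -3.06772632e-05
  7.30739345e-01  6.45782085e-01] [ 0.42117021  0.36638742 -0.28413665] 0.4104797610026156
shift [ 0.5  4.5 45.5]
turn about tool z deg -0.0 J6 0.645782085282244
```

View pics/w3.png

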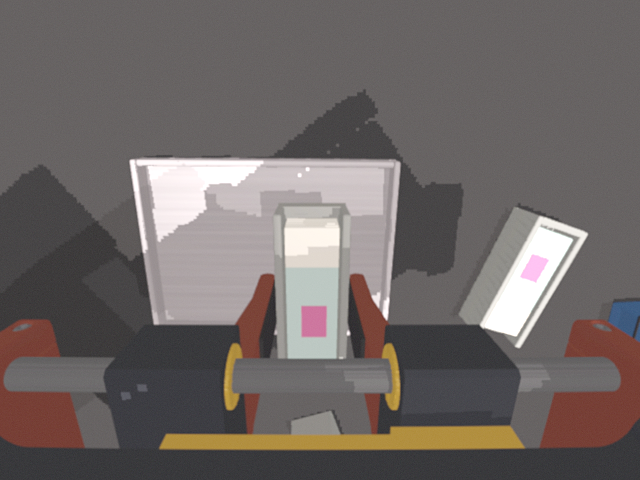

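Run:
```python
from h import *
st=telemetry.read_state()
print(px2w("wrist",[[133,160],[399,161],[388,326],[155,326]],18,st))
print("cassette end",px2w("wrist",[[276,205],[349,205]],83,st))
```

```text
[[347.28661623 398.41780039  18.        ]
 [513.71157418 390.61200726  18.        ]
 [509.74699869 273.15680575  18.        ]
 [339.90075833 280.25110784  18.        ]]
cassette end [[442.30958943 378.84005433  83.        ]
 [475.23119747 377.44533787  83.        ]]
```

send_rows(
  targets=[
    {"delta_pos":[0,5.5,15],"twist":[0,0,0],"claw":-1},
    {"delta_pos":[0,5.5,30],"twist":[0,0,0],"claw":-1},
    {"delta_pos":[0,5.5,40],"twist":[0,0,0],"claw":-1},
    {"delta_pos":[0,5.5,45],"twist":[0,0,0],"claw":-1},
    {"delta_pos":[0,5.5,45.5],"twist":[0,0,0],"claw":-1},
    {"delta_pos":[0,5.5,45.5],"twist":[0,0,0],"claw":-1},
  ],
)

```text
time: 12.15
tool_pos: [460.7, 327.8, 23.2]
tool_rot: [-0.0, 0.722, 0.692, -0.0]
wrist_force: [0.1, -0.3, -0.8]
grip_width: 0.406
```

send_rows(
  targets=[
    {"delta_pos":[0,0,1],"twist":[0,0,0],"claw":-1},
    {"delta_pos":[0,0,1],"twist":[0,0,0],"claw":0.1},
    {"delta_pos":[0,0,1],"twist":[0,0,0],"claw":0.1},
    {"delta_pos":[0,0,-15],"twist":[0,0,0],"claw":0.1},
    {"delta_pos":[0,0,-60],"twist":[0,0,0],"claw":0.1},
    {"delta_pos":[0,0,-105],"twist":[0,0,0],"claw":0.15},
    {"delta_pos":[0,0,-105],"twist":[0,0,0],"claw":0.15},
  ],
)

```text
time: 12.85
tool_pos: [464.2, 330.2, 135.3]
tool_rot: [0.001, 0.722, 0.692, 0.006]
wrist_force: [0.0, 0.3, 0.4]
grip_width: 0.573
```

Run:
```python
from h import *
st=telemetry.read_state();print(st['tool_pos'],st['joints'],st['wrist_force'],st['grip_width'])
delta(st,[513.5,-121.5,105],np.radians(-4.1))
```

```text
[464.19425975 330.24914739 135.2790982 ] [5.97469801e-01 4.54452358e-01 1.82192880e+00 1.59617304e-05
 8.53869856e-01 6.39952056e-01] [0.02472489 0.3043165  0.41758737] 0.5727564732077748
shift [-449.4   68.2   27.9]
turn about tool z deg 1.7 J6 0.6399520562656512
```

send_rows(
  targets=[
    {"delta_pos":[-40,6,0],"twist":[0,0,0],"claw":0.15},
    {"delta_pos":[-85,13,0],"twist":[0,0,0],"claw":0.15},
    {"delta_pos":[-130,20,0],"twist":[0,0,0],"claw":0.15},
    {"delta_pos":[-175,27,0],"twist":[0,0,0],"claw":0.15},
    {"delta_pos":[-220,34,0],"twist":[0,0,1.7],"claw":0.15},
    {"delta_pos":[-265,41,0],"twist":[0,0,1.7],"claw":0.15},
    {"delta_pos":[-310,48,0],"twist":[0,0,1.7],"claw":0.15},
    {"delta_pos":[-355,55,0],"twist":[0,0,1.7],"claw":0.15},
    {"delta_pos":[-400,61,0],"twist":[0,0,1.7],"claw":0.15},
    {"delta_pos":[-440,67,0],"twist":[0,0,1.7],"claw":0.15},
  ],
)

```text
time: 13.85
tool_pos: [508.8, -116.8, 128.9]
tool_rot: [0.0, 0.732, 0.681, 0.0]
wrist_force: [0.5, -0.4, 1.0]
grip_width: 0.578
```

send_rows(
  targets=[
    {"delta_pos":[-9,1,15],"twist":[0,0,0],"claw":0.15},
    {"delta_pos":[-9,1,20],"twist":[0,0,0],"claw":0.15},
    {"delta_pos":[-9,1,20],"twist":[0,0,0],"claw":0.15},
    {"delta_pos":[-9,1,20],"twist":[0,0,0],"claw":0.15},
  ],
)

```text
time: 14.25
tool_pos: [508.8, -122.2, 108.1]
tool_rot: [-0.001, 0.732, 0.682, -0.0]
wrist_force: [-0.6, -1.0, 0.0]
grip_width: 0.574
```

Run:
```python
from h import *
st=shot("wrist","w4");print(st['tool_pos'],st['joints'],st['wrist_force'],st['grip_width'])
delta(st,[513.5,-121.5,49],np.radians(-4.1))
```

```text
[ 508.82802006 -122.22237929  108.10941797] [-2.58578322e-01  4.45534444e-01  1.92858807e+00  2.39442183e-04
  7.68753720e-01 -1.88056161e-01] [-0.60750282 -1.00038064  0.03357765] 0.5742964130225506
shift [ 1.   4.7 59.1]
turn about tool z deg 0.0 J6 -0.18805616145377713
```

View pics/w4.png

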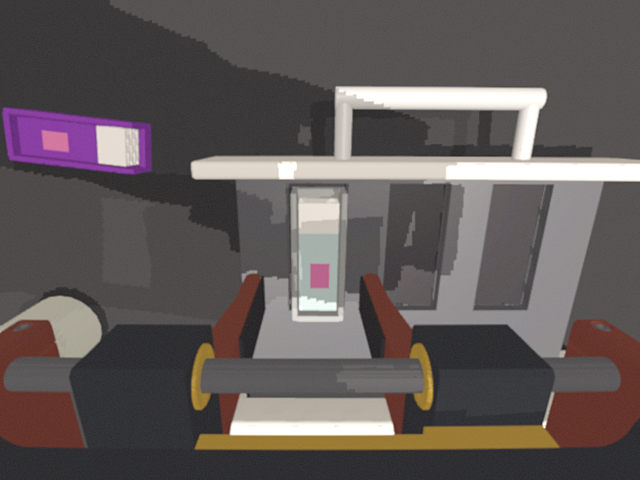

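send_rows(
  targets=[
    {"delta_pos":[0.5,4.5,30],"twist":[0,0,0],"claw":0.15},
    {"delta_pos":[0.5,4.5,50],"twist":[0,0,0],"claw":0.15},
    {"delta_pos":[0.5,4.5,59],"twist":[0,0,0],"claw":0.15},
    {"delta_pos":[0.5,4.5,59],"twist":[0,0,0],"claw":0.15},
    {"delta_pos":[0.5,4.5,59],"twist":[0,0,0],"claw":-1},
    {"delta_pos":[0.5,4.5,59],"twist":[0,0,0],"claw":-1},
    {"delta_pos":[0.5,4.5,59],"twist":[0,0,0],"claw":-1},
    {"delta_pos":[0.5,4.5,59],"twist":[0,0,0],"claw":-1},
  ],
  grip_force=25,
)

```text
time: 15.1
tool_pos: [514.5, -123.6, 50.3]
tool_rot: [0.001, 0.732, 0.681, 0.0]
wrist_force: [-0.3, 1.0, 6.4]
grip_width: 0.406
```

send_rows(
  targets=[
    {"delta_pos":[0,0,-10],"twist":[0,0,0],"claw":-1},
    {"delta_pos":[0,0,-25],"twist":[0,0,0],"claw":-1},
    {"delta_pos":[0,0,-50],"twist":[0,0,0],"claw":-1},
    {"delta_pos":[0,0,-90],"twist":[0,0,0],"claw":-1},
    {"delta_pos":[0,0,-110],"twist":[0,0,0],"claw":-1},
    {"delta_pos":[0,0,-110],"twist":[0,0,0],"claw":-1},
    {"delta_pos":[0,0,-110],"twist":[0,0,0],"claw":-1},
  ],
)

```text
time: 15.8
tool_pos: [513.6, -123.5, 159.5]
tool_rot: [0.0, 0.732, 0.681, 0.0]
wrist_force: [0.0, -0.5, -2.3]
grip_width: 0.407
```

Run:
```python
from h import *
st=telemetry.read_state();print(st['tool_pos'],st['wrist_force'],st['grip_width'])
delta(st,[388.5,329.5,100],np.radians(-2.4))
s0=dict(tool_pos=np.array([ 508.83, -122.22,108.11]),tool_rot=np.array([-0.001,0.7316,0.6817,0])) 
for n,b in dict(p1=[[388,184],[445,184],[435,309],[386,309]],p2=[[490,184],[551,184],[526,309],[474,309]]).items(): print(n,px2w("wrist",b,44,s0).mean(0))
```

```text
[ 513.62068381 -123.53029157  159.5438503 ] [ 0.04616197 -0.45602474 -2.34312033] 0.4069114667667189
shift [ 442.8 -157.6   59.4]
turn about tool z deg -1.7 J6 -0.18617692953183335
p1 [ 582.32758962 -125.68703398   44.        ]
p2 [ 651.88370984 -130.56827308   44.        ]
```

send_rows(
  targets=[
    {"delta_pos":[35,-12,0],"twist":[0,0,0],"claw":-1},
    {"delta_pos":[75,-27,0],"twist":[0,0,0],"claw":-1},
    {"delta_pos":[118,-42,0],"twist":[0,0,0],"claw":-1},
    {"delta_pos":[161,-57,0],"twist":[0,0,0],"claw":-1},
    {"delta_pos":[204,-73,0],"twist":[0,0,0],"claw":-1},
    {"delta_pos":[247,-89,0],"twist":[0,0,-1.7],"claw":-1},
    {"delta_pos":[290,-105,0],"twist":[0,0,-1.7],"claw":-1},
    {"delta_pos":[333,-120,0],"twist":[0,0,-1.7],"claw":-1},
    {"delta_pos":[376,-135,0],"twist":[0,0,-1.7],"claw":-1},
    {"delta_pos":[415,-149,0],"twist":[0,0,-1.7],"claw":-1},
  ],
)

```text
time: 16.8
tool_pos: [393.3, 302.4, 157.7]
tool_rot: [-0.0, 0.722, 0.692, -0.001]
wrist_force: [0.8, 0.3, -1.3]
grip_width: 0.407
```

send_rows(
  targets=[
    {"delta_pos":[20,-7,20],"twist":[0,0,0],"claw":-1},
    {"delta_pos":[28,-9,60],"twist":[0,0,0],"claw":-1},
    {"delta_pos":[28,-9,85],"twist":[0,0,0],"claw":-1},
    {"delta_pos":[28,-9,85],"twist":[0,0,0],"claw":-1},
    {"delta_pos":[28,-9,85],"twist":[0,0,0],"claw":-1},
  ],
)

```text
time: 17.3
tool_pos: [386.5, 328.8, 73.4]
tool_rot: [-0.0, 0.722, 0.692, -0.002]
wrist_force: [0.3, -0.3, -0.7]
grip_width: 0.407
```

Run:
```python
from h import *
st=telemetry.read_state();print(st['tool_pos'],st['joints'],st['wrist_force'],st['grip_width'])
delta(st,[388.5,329.5,23],np.radians(-2.4))
```

```text
[386.52972244 328.78045901  73.36597477] [ 6.81397197e-01  4.89434844e-01  1.97464235e+00 -2.70606495e-05
  6.80754339e-01  7.24003631e-01] [ 0.32666828 -0.25867715 -0.70230277] 0.4070117422891269
shift [ 0.9  2.1 50.4]
turn about tool z deg -0.0 J6 0.7240036314674773
```

send_rows(
  targets=[
    {"delta_pos":[0,1,15],"twist":[0,0,0],"claw":-1},
    {"delta_pos":[0,1,35],"twist":[0,0,0],"claw":-1},
    {"delta_pos":[0,1,46],"twist":[0,0,0],"claw":-1},
    {"delta_pos":[0,1,50.5],"twist":[0,0,0],"claw":-1},
    {"delta_pos":[0,1,51],"twist":[0,0,0],"claw":-1},
    {"delta_pos":[0,1,51],"twist":[0,0,0],"claw":-1},
    {"delta_pos":[0,1,51],"twist":[0,0,0],"claw":0.08},
    {"delta_pos":[0,1,51],"twist":[0,0,0],"claw":0.08},
    {"delta_pos":[0,1,30],"twist":[0,0,0],"claw":0.08},
    {"delta_pos":[0,1,-10],"twist":[0,0,0],"claw":0.08},
  ],
)

```text
time: 18.3
tool_pos: [386.9, 328.3, 83.3]
tool_rot: [-0.0, 0.722, 0.692, -0.002]
wrist_force: [0.4, 0.9, -0.3]
grip_width: 0.54
```

send_rows(
  targets=[
    {"delta_pos":[-40,0,-45],"twist":[0,0,0],"claw":0.2},
    {"delta_pos":[-80,0,-70],"twist":[0,0,0],"claw":0.2},
    {"delta_pos":[-120,0,-70],"twist":[0,0,0],"claw":0.2},
    {"delta_pos":[-160,30,-70],"twist":[0,0,0],"claw":0.2},
    {"delta_pos":[-160,30,-70],"twist":[0,0,0],"claw":0.2},
    {"delta_pos":[-160,30,-70],"twist":[0,0,0],"claw":0.2},
  ],
)

```text
time: 18.9
tool_pos: [412.1, 167.5, 154.8]
tool_rot: [0.0, 0.723, 0.691, 0.0]
wrist_force: [-0.3, 0.2, 0.2]
grip_width: 0.599
```

Run:
```python
from h import *
st=shot("wrist","w5");print(st['tool_pos'],st['joints'],st['wrist_force'],st['grip_width'])
shot("top","t5")
```

```text
[412.13112966 167.52090452 154.84120834] [3.59212930e-01 2.65430820e-01 2.06893717e+00 2.19866977e-04
 8.06206949e-01 4.04772966e-01] [-0.34295828  0.20701479  0.15464539] 0.5987906398907804
```

View pics/t5.png

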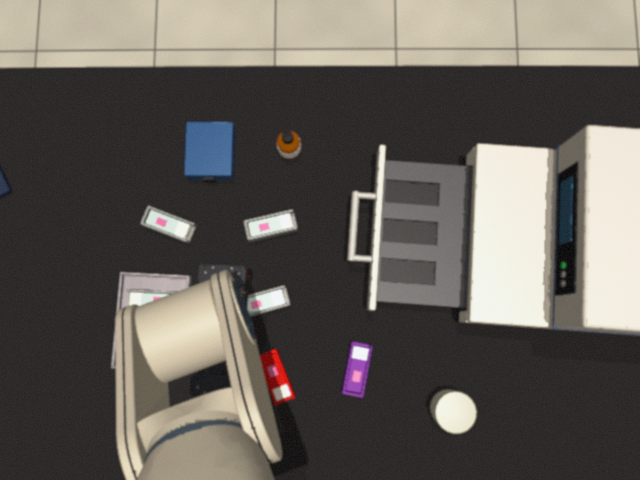

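View pics/w5.png

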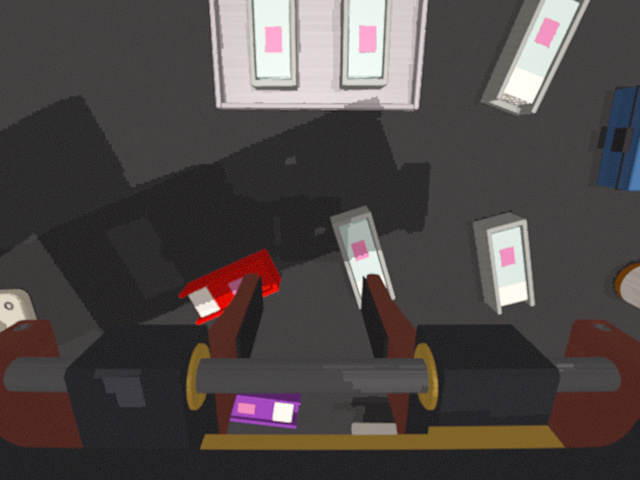

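```bash
cat >> h.py <<'E'
def rects(f,n,z=28,st=None,th=110):
    im=cv2.imread(f); hsv=cv2.cvtColor(im,cv2.COLOR_BGR2HSV)
    m=cv2.morphologyEx(((im.max(2)>th)).astype(np.uint8),cv2.MORPH_CLOSE,np.ones((3,3)))
    for c in cv2.findContours(m,cv2.RETR_EXTERNAL,cv2.CHAIN_APPROX_NONE)[0]:
        if 500<cv2.contourArea(c)<12000:
            r=cv2.minAreaRect(c); w=px2w(n,cv2.boxPoints(r),z,st); e=np.diff(np.r_[w,w[:1]],axis=0)[:,:2]; L=np.hypot(*e.T)
            l=e[np.argmax(L[:2])]; print(np.round(r[0]),"c",np.round(w.mean(0),1),"size",np.round(L[:2]),"long",round(np.degrees(np.arctan2(l[1],l[0]))%180,1))
E
python3 - <<'E'
from h import *
st=telemetry.read_state()
rects("pics/t5_raw.png","top")
for b in ([[331,217],[367,207],[394,297],[361,307]],[[480,226],[526,218],[534,303],[494,311]]):
    w=px2w("wrist",b,28,st); print(w[:,:2].round(1).tolist(),w.mean(0))
delta(st,[459,132,70],np.radians(15.8))
print(w2px("top",[[459,132,28],[597,120,28],[597,303,28]]))
im=cv2.imread("pics/t5_raw.png")[190:330,130:310]; im2=cv2.imread("pics/w5_raw.png")[190:330,300:560]
cv2.imwrite("pics/z5.png",np.vstack([cv2.resize(im,None,fx=2.5,fy=2.5,interpolation=3)[:245],cv2.resize(im2,(450,245),interpolation=3)]))
E
```

```text
[455. 412.] c [ 271.3 -201.4   28. ] size [71. 71.] long 44.9
[276. 376.] c [330.3 106.2  28. ] size [36. 92.] long 22.2
[357. 369.] c [343.  -33.8  28. ] size [91. 37.] long 169.1
[267. 300.] c [461.5 123.   28. ] size [74. 37.] long 105.4
[270. 224.] c [596.5 119.6  28. ] size [92. 37.] long 103.4
[168. 224.] c [597.5 303.5  28. ] size [37. 97.] long 69.3
[611. 228.] c [ 594.6 -487.1   28. ] size [371. 131.] long 172.8
[208. 148.] c [736.9 233.9  28. ] size [101.  85.] long 0.3
[[429.5, 179.0], [461.4, 186.7], [487.8, 98.0], [456.3, 88.7]] [458.74569762 138.07162382  28.        ]
[[562.9, 165.2], [603.6, 170.9], [624.1, 85.4], [585.9, 78.5]] [594.14530584 124.99981527  28.        ]
shift [-34.8  49.3  84.4]
turn about tool z deg -18.2 J6 0.40480855813941674
[[262.06664251 301.50940416]
 [269.86945347 224.009426  ]
 [167.91096998 223.90510778]]
```

send_rows(
  targets=[
    {"delta_pos":[-20,30,20],"twist":[0,0,-8],"claw":0.27},
    {"delta_pos":[-34,50,50],"twist":[0,0,-16],"claw":0.27},
    {"delta_pos":[-34,50,85],"twist":[0,0,-18.2],"claw":0.27},
    {"delta_pos":[-34,50,85],"twist":[0,0,-18.2],"claw":0.27},
    {"delta_pos":[-34,50,85],"twist":[0,0,-18.2],"claw":0.27},
  ],
)

```text
time: 19.5
tool_pos: [458.8, 133.2, 69.0]
tool_rot: [-0.001, 0.603, 0.798, -0.001]
wrist_force: [0.2, -0.3, -0.2]
grip_width: 0.637
```

Run:
```python
from h import *
st=shot("wrist","w6",(160,120,480,360),2);print(st['tool_pos'],st['joints'][5],st['grip_width'])
delta(st,[459.5,133,14],np.radians(15.8))
```

```text
[458.80432523 133.22227592  69.0451923 ] -0.01824615629634105 0.6368583579729813
shift [-0.4  0.8 55. ]
turn about tool z deg -0.0 J6 -0.01824615629634105
```

View pics/w6.png

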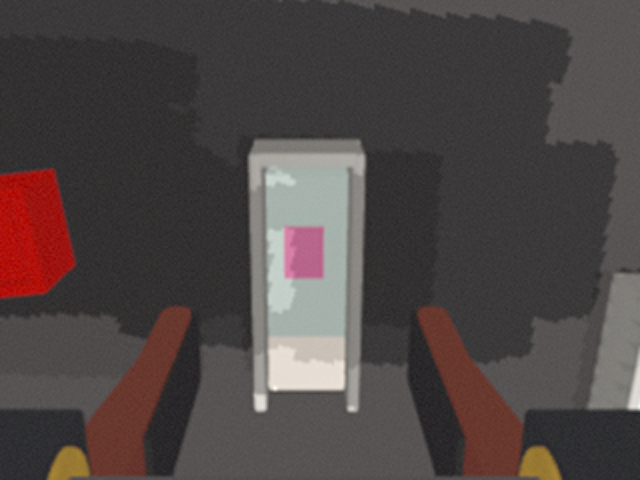

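Run:
```python
from h import *
st=telemetry.read_state(); T=rot(st['tool_rot']).as_matrix()
for b in ([313,196.5],[313,325]):
    w=px2w("wrist",[b],28,st)[0]; print(w, T.T@(w-st['tool_pos']))
```

```text
[449.05497859 176.07117413  28.        ] [43.97734745  1.40875182 41.99006035]
[473.73700254  89.55627874  28.        ] [-45.98928767   1.59290698  41.9810108 ]
```

send_rows(
  targets=[
    {"delta_pos":[-1,1.3,25],"twist":[0,0,0],"claw":0.27},
    {"delta_pos":[-1,1.3,45],"twist":[0,0,0],"claw":0.27},
    {"delta_pos":[-1,1.3,55],"twist":[0,0,0],"claw":0.27},
    {"delta_pos":[-1,1.3,55],"twist":[0,0,0],"claw":0.27},
    {"delta_pos":[-1,1.3,55],"twist":[0,0,0],"claw":-1},
    {"delta_pos":[-1,1.3,55],"twist":[0,0,0],"claw":-1},
    {"delta_pos":[-1,1.3,55],"twist":[0,0,0],"claw":-1},
    {"delta_pos":[-1,1.3,55],"twist":[0,0,0],"claw":-1},
  ],
  grip_force=25,
)

```text
time: 20.35
tool_pos: [462.0, 131.8, 15.2]
tool_rot: [0.0, 0.604, 0.797, 0.001]
wrist_force: [-0.8, 0.8, 7.8]
grip_width: 0.408
```

send_rows(
  targets=[
    {"delta_pos":[0,0,-10],"twist":[0,0,0],"claw":-1},
    {"delta_pos":[0,0,-30],"twist":[0,0,0],"claw":-1},
    {"delta_pos":[0,0,-70],"twist":[0,0,0],"claw":-1},
    {"delta_pos":[0,0,-110],"twist":[0,0,0],"claw":-1},
    {"delta_pos":[0,0,-120],"twist":[0,0,0],"claw":-1},
    {"delta_pos":[0,0,-120],"twist":[0,0,0],"claw":-1},
    {"delta_pos":[0,0,-120],"twist":[0,0,0],"claw":-1},
  ],
)

```text
time: 21.05
tool_pos: [460.9, 131.5, 133.8]
tool_rot: [-0.0, 0.603, 0.797, -0.0]
wrist_force: [-0.2, 0.3, -0.8]
grip_width: 0.407
```

Run:
```python
from h import *
st=telemetry.read_state();print(st['tool_pos'],st['joints'][5],st['grip_width'])
delta(st,[512.7,-120.5,80],np.radians(-4.1))
```

```text
[460.90370583 131.45664084 133.77079444] -0.022017084292892126 0.40700332533212974
shift [-256.6  -18.5   53.8]
turn about tool z deg 19.9 J6 -0.022017084292892126
```

send_rows(
  targets=[
    {"delta_pos":[-35,-2,0],"twist":[0,0,5],"claw":-1},
    {"delta_pos":[-75,-5,0],"twist":[0,0,11],"claw":-1},
    {"delta_pos":[-118,-8,0],"twist":[0,0,17],"claw":-1},
    {"delta_pos":[-160,-11,0],"twist":[0,0,19.9],"claw":-1},
    {"delta_pos":[-200,-14,0],"twist":[0,0,19.9],"claw":-1},
    {"delta_pos":[-236,-17,0],"twist":[0,0,19.9],"claw":-1},
    {"delta_pos":[-256.6,-18.5,10],"twist":[0,0,19.9],"claw":-1},
    {"delta_pos":[-256.6,-18.5,50],"twist":[0,0,19.9],"claw":-1},
    {"delta_pos":[-256.6,-18.5,58],"twist":[0,0,19.9],"claw":-1},
    {"delta_pos":[-256.6,-18.5,58],"twist":[0,0,19.9],"claw":-1},
  ],
)

```text
time: 22.05
tool_pos: [510.9, -119.5, 73.7]
tool_rot: [-0.003, 0.732, 0.681, -0.002]
wrist_force: [-0.4, 0.1, -0.8]
grip_width: 0.409
```

send_rows(
  targets=[
    {"delta_pos":[0,0,0],"twist":[0,0,0],"claw":-1},
    {"delta_pos":[0,0,0],"twist":[0,0,0],"claw":-1},
  ],
)

```text
time: 22.25
tool_pos: [514.1, -120.0, 77.3]
tool_rot: [0.001, 0.732, 0.681, 0.0]
wrist_force: [0.1, 0.1, -1.4]
grip_width: 0.41
```

Run:
```python
from h import *
st=shot("wrist","w7",(160,120,480,360),2);print(st['tool_pos'],st['joints'][5],st['grip_width'])
delta(st,[512.7,-120.5,51.5],np.radians(-4.1))
```

```text
[ 514.09501809 -119.95112795   77.25115297] -0.18046529884986698 0.4102835187307016
shift [-0.6 -1.4 25.7]
turn about tool z deg 0.0 J6 -0.18046529884986698
```

View pics/w7.png

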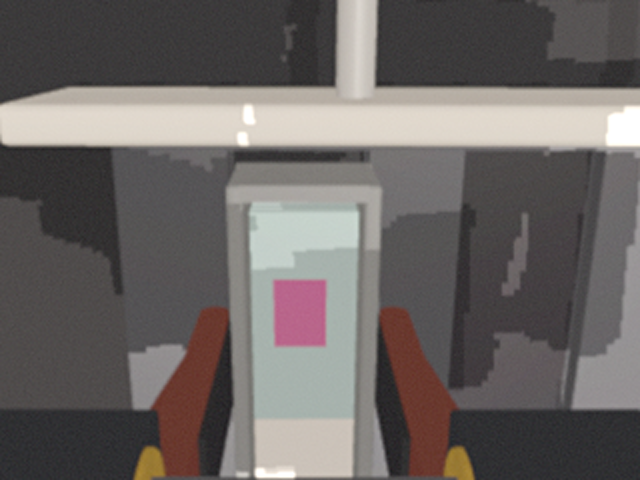

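Run:
```python
from h import *
st=telemetry.read_state(); T=rot(st['tool_rot']).as_matrix()
for b,z in (([312,212.5],90),([276.5,195],44),([345,195],44)):
    w=px2w("wrist",[b],z,st)[0]; print(w, T.T@(w-st['tool_pos']))
p=T.T@(np.array([512.7,-120.5,44])-st['tool_pos']); print(p)
```

```text
[518.27982021 -73.67522286  90.        ] [ 46.50088125   0.75874374 -12.58212759]
[497.62905772 -72.11841741  44.        ] [ 46.59702767 -20.03192613  33.38107984]
[537.84782632 -74.97722998  44.        ] [46.61062334 20.2882533  33.45251479]
[-0.58798946 -1.55267472 33.42862928]
```

send_rows(
  targets=[
    {"delta_pos":[-1.2,-0.8,8],"twist":[0,0,0],"claw":-1},
    {"delta_pos":[-1.2,-0.8,15],"twist":[0,0,0],"claw":-1},
    {"delta_pos":[-1.2,-0.8,20],"twist":[0,0,0],"claw":-1},
    {"delta_pos":[-1.2,-0.8,23],"twist":[0,0,0],"claw":-1},
    {"delta_pos":[-1.2,-0.8,25],"twist":[0,0,0],"claw":-1},
    {"delta_pos":[-1.2,-0.8,25],"twist":[0,0,0],"claw":-1},
  ],
)

```text
time: 22.9
tool_pos: [512.6, -121.5, 51.3]
tool_rot: [-0.0, 0.732, 0.681, -0.0]
wrist_force: [0.3, 1.0, -1.3]
grip_width: 0.409
```

send_rows(
  targets=[
    {"delta_pos":[0,0,0.5],"twist":[0,0,0],"claw":0.1},
    {"delta_pos":[0,0,0.5],"twist":[0,0,0],"claw":0.1},
    {"delta_pos":[0,0,0.5],"twist":[0,0,0],"claw":0.1},
    {"delta_pos":[0,0,-15],"twist":[0,0,0],"claw":0.1},
    {"delta_pos":[0,0,-55],"twist":[0,0,0],"claw":0.2},
    {"delta_pos":[0,0,-75],"twist":[0,0,0],"claw":0.27},
    {"delta_pos":[0,0,-75],"twist":[0,0,0],"claw":0.27},
    {"delta_pos":[0,0,-75],"twist":[0,0,0],"claw":0.27},
  ],
)

```text
time: 23.7
tool_pos: [512.6, -121.5, 126.3]
tool_rot: [0.0, 0.732, 0.681, 0.0]
wrist_force: [-0.2, -0.2, -1.0]
grip_width: 0.637
```

Run:
```python
from h import *
st=shot("wrist","w8");print(st['tool_pos'],st['joints'][5],st['grip_width'])
delta(st,[597,121,70],np.radians(13.4))
print(w2px("wrist",[[512.7,-120.5,64]],st))
```

```text
[ 512.55020413 -121.45159915  126.33713318] -0.18301722620000485 0.6374267944940686
shift [247.9  66.7  56.3]
turn about tool z deg -17.5 J6 -0.18301722620000485
[[310.68534896 251.74305643]]
```

send_rows(
  targets=[
    {"delta_pos":[38,10,0],"twist":[0,0,-5],"claw":0.27},
    {"delta_pos":[80,21,0],"twist":[0,0,-10],"claw":0.27},
    {"delta_pos":[124,33,0],"twist":[0,0,-15],"claw":0.27},
    {"delta_pos":[168,45,0],"twist":[0,0,-17.5],"claw":0.27},
    {"delta_pos":[210,56,0],"twist":[0,0,-17.5],"claw":0.27},
    {"delta_pos":[240,64,20],"twist":[0,0,-17.5],"claw":0.27},
    {"delta_pos":[248,66.5,50],"twist":[0,0,-17.5],"claw":0.27},
    {"delta_pos":[248,66.5,57],"twist":[0,0,-17.5],"claw":0.27},
    {"delta_pos":[248,66.5,57],"twist":[0,0,-17.5],"claw":0.27},
    {"delta_pos":[248,66.5,57],"twist":[0,0,-17.5],"claw":0.27},
  ],
)

```text
time: 24.75
tool_pos: [596.5, 120.2, 69.3]
tool_rot: [-0.0, 0.62, 0.784, -0.0]
wrist_force: [-0.2, -0.5, 0.8]
grip_width: 0.64
```

Run:
```python
from h import *
st=shot("wrist","w9",(160,120,480,360),2);print(st['tool_pos'],st['joints'][5],st['grip_width'])
a=cv2.imread("pics/w8_raw.png")[120:360,200:480]; b=cv2.imread("pics/w9_raw.png")[120:360,160:480]
cv2.imwrite("pics/c9.png",np.hstack([cv2.resize(a,(280,240)),cv2.resize(b,(520,390),interpolation=3)[:240+150]][1:]) if 0 else np.vstack([cv2.resize(b,(720,540),interpolation=3)]))
c=np.zeros((540,800,3),np.uint8); c[:,:520]=cv2.resize(b,(720,540),interpolation=3)[:,100:620]; c[:240,520:]=a; cv2.imwrite("pics/c9.png",c)
delta(st,[597,121,14],np.radians(13.4))
```

```text
[596.46206736 120.23750824  69.29358462] -0.05287123431386785 0.6398138377340215
shift [ 0.6  0.8 55.3]
turn about tool z deg -0.1 J6 -0.05287123431386785
```

View pics/c9.png

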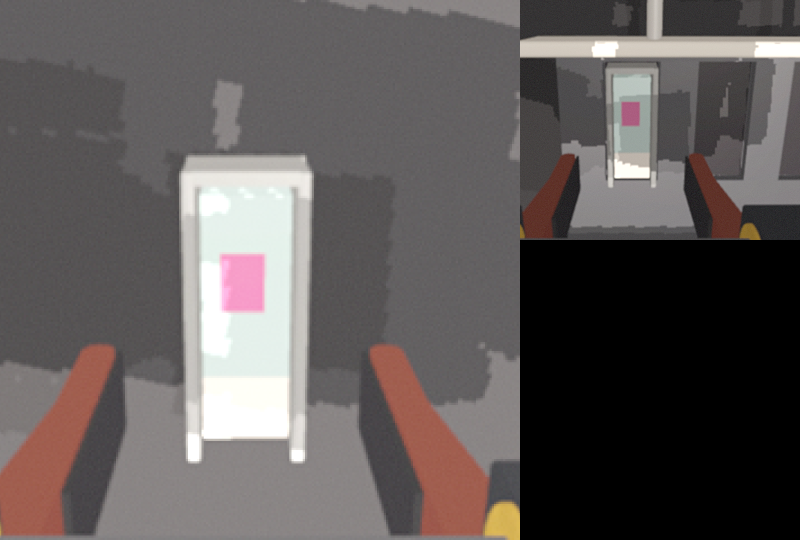

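send_rows(
  targets=[
    {"delta_pos":[-1,1.6,25],"twist":[0,0,0],"claw":0.27},
    {"delta_pos":[-1,1.6,45],"twist":[0,0,0],"claw":0.27},
    {"delta_pos":[-1,1.6,55],"twist":[0,0,0],"claw":0.27},
    {"delta_pos":[-1,1.6,55],"twist":[0,0,0],"claw":0.27},
    {"delta_pos":[-1,1.6,55],"twist":[0,0,0],"claw":-1},
    {"delta_pos":[-1,1.6,55],"twist":[0,0,0],"claw":-1},
    {"delta_pos":[-1,1.6,55],"twist":[0,0,0],"claw":-1},
    {"delta_pos":[-1,1.6,55],"twist":[0,0,0],"claw":-1},
  ],
  grip_force=25,
)

```text
time: 25.6
tool_pos: [599.2, 120.6, 15.4]
tool_rot: [0.001, 0.62, 0.785, 0.001]
wrist_force: [-1.1, -1.4, 6.7]
grip_width: 0.408
```

send_rows(
  targets=[
    {"delta_pos":[0,0,-10],"twist":[0,0,0],"claw":-1},
    {"delta_pos":[0,0,-30],"twist":[0,0,0],"claw":-1},
    {"delta_pos":[0,0,-70],"twist":[0,0,0],"claw":-1},
    {"delta_pos":[0,0,-110],"twist":[0,0,0],"claw":-1},
    {"delta_pos":[0,0,-120],"twist":[0,0,0],"claw":-1},
    {"delta_pos":[0,0,-120],"twist":[0,0,0],"claw":-1},
    {"delta_pos":[0,0,-120],"twist":[0,0,0],"claw":-1},
  ],
)

```text
time: 26.3
tool_pos: [597.7, 120.4, 133.4]
tool_rot: [-0.0, 0.62, 0.785, -0.001]
wrist_force: [-0.6, 0.4, -0.2]
grip_width: 0.407
```

Run:
```python
from h import *
st=telemetry.read_state();print(st['tool_pos'],st['joints'][5],st['grip_width'])
delta(st,[582.8,-126,80],np.radians(-4.1))
```

```text
[597.70192979 120.37964578 133.44772774] -0.05409559461951787 0.4072440717913532
shift [-236.3  -71.4   53.5]
turn about tool z deg 17.5 J6 -0.05409559461951787
```

send_rows(
  targets=[
    {"delta_pos":[-35,-10,0],"twist":[0,0,5],"claw":-1},
    {"delta_pos":[-75,-22,0],"twist":[0,0,11],"claw":-1},
    {"delta_pos":[-118,-35,0],"twist":[0,0,17],"claw":-1},
    {"delta_pos":[-160,-48,0],"twist":[0,0,17.5],"claw":-1},
    {"delta_pos":[-200,-60,0],"twist":[0,0,17.5],"claw":-1},
    {"delta_pos":[-230,-69,0],"twist":[0,0,17.5],"claw":-1},
    {"delta_pos":[-236.5,-71.5,20],"twist":[0,0,17.5],"claw":-1},
    {"delta_pos":[-236.5,-71.5,54],"twist":[0,0,17.5],"claw":-1},
    {"delta_pos":[-236.5,-71.5,58],"twist":[0,0,17.5],"claw":-1},
    {"delta_pos":[-236.5,-71.5,58],"twist":[0,0,17.5],"claw":-1},
  ],
)

```text
time: 27.3
tool_pos: [581.8, -125.6, 74.1]
tool_rot: [-0.002, 0.732, 0.681, -0.001]
wrist_force: [0.6, 0.3, -0.5]
grip_width: 0.41
```

send_rows(
  targets=[
    {"delta_pos":[0,0,0],"twist":[0,0,0],"claw":-1},
    {"delta_pos":[0,0,0],"twist":[0,0,0],"claw":-1},
    {"delta_pos":[0,0,0],"twist":[0,0,0],"claw":-1},
  ],
)

```text
time: 27.6
tool_pos: [584.4, -126.0, 77.5]
tool_rot: [0.001, 0.732, 0.681, 0.001]
wrist_force: [0.1, -0.7, -0.5]
grip_width: 0.409
```

Run:
```python
from h import *
st=shot("wrist","w10");print(st['tool_pos'],st['joints'][5],st['grip_width'])
delta(st,[582.5,-126.3,51.2],np.radians(-4.1))
# compare held-cassette region with w7 (earlier held view)
a=cv2.imread("pics/w7_raw.png")[150:340,250:380];b=cv2.imread("pics/w10_raw.png")
for n,i in (("w7",cv2.imread("pics/w7_raw.png")),("w10",b)):
    g=cv2.cvtColor(i,cv2.COLOR_BGR2HSV)[:, :, :]; m=((g[...,1]>90)&((g[...,0]>140)&(g[...,0]<175))).astype(np.uint8)
    k=cv2.connectedComponentsWithStats(m); j=[s.tolist() for s in k[2][1:] if s[4]>200]; print(n,j)
```

```text
[ 584.44296837 -125.97617484   77.47001909] -0.16054411032759125 0.4089579149099372
shift [-0.5 -2.  26.3]
turn about tool z deg -0.0 J6 -0.16054411032759125
w7 [[0, 112, 125, 73, 5282], [297, 260, 26, 33, 803]]
w10 [[0, 123, 26, 60, 936], [176, 241, 25, 29, 602], [297, 263, 26, 32, 775]]
```

send_rows(
  targets=[
    {"delta_pos":[0.2,-1.5,8],"twist":[0,0,0],"claw":-1},
    {"delta_pos":[0.2,-1.5,15],"twist":[0,0,0],"claw":-1},
    {"delta_pos":[0.2,-1.5,20],"twist":[0,0,0],"claw":-1},
    {"delta_pos":[0.2,-1.5,23],"twist":[0,0,0],"claw":-1},
    {"delta_pos":[0.2,-1.5,25],"twist":[0,0,0],"claw":-1},
    {"delta_pos":[0.2,-1.5,25.5],"twist":[0,0,0],"claw":-1},
    {"delta_pos":[0.2,-1.5,25.5],"twist":[0,0,0],"claw":-1},
  ],
)

```text
time: 28.35
tool_pos: [581.8, -125.7, 51.3]
tool_rot: [-0.0, 0.732, 0.681, -0.0]
wrist_force: [-3.6, 1.1, 6.9]
grip_width: 0.404
```

send_rows(
  targets=[
    {"delta_pos":[0,0,0],"twist":[0,0,0],"claw":0.1},
    {"delta_pos":[0,0,0],"twist":[0,0,0],"claw":0.1},
    {"delta_pos":[0,0,0],"twist":[0,0,0],"claw":0.1},
    {"delta_pos":[0,0,-15],"twist":[0,0,0],"claw":0.1},
    {"delta_pos":[0,0,-55],"twist":[0,0,0],"claw":0.2},
    {"delta_pos":[0,0,-75],"twist":[0,0,0],"claw":0.27},
    {"delta_pos":[0,0,-75],"twist":[0,0,0],"claw":0.27},
    {"delta_pos":[0,0,-75],"twist":[0,0,0],"claw":0.27},
  ],
)

```text
time: 29.15
tool_pos: [582.4, -125.9, 126.6]
tool_rot: [0.001, 0.732, 0.681, 0.0]
wrist_force: [-0.1, 0.2, -0.2]
grip_width: 0.636
```

Run:
```python
from h import *
st=shot("wrist","w11");print(st['tool_pos'],st['joints'][5],st['grip_width'])
delta(st,[597.5,305,110],np.radians(69.3-90))
shot("top","t11"); rects("pics/t11_raw.png","top")
```

```text
[ 582.39775065 -125.88198464  126.59453609] -0.1605946406399081 0.6357760790049987
shift [430.9 -16.1  16.5]
turn about tool z deg 16.6 J6 -0.1605946406399081
[330. 472.] c [171.5  12.7  28. ] size [112.  25.] long 90.4
[250. 462.] c [186.2 149.   28. ] size [147.  56.] long 90.5
[275. 376.] c [329.9 107.7  28. ] size [37. 89.] long 22.3
[357. 367.] c [347.  -33.2  28. ] size [76. 28.] long 168.3
[150. 321.] c [424.2 328.6  28. ] size [173. 128.] long 177.7
[168. 224.] c [597.5 303.3  28. ] size [37. 97.] long 68.8
[368. 225.] c [598.  -55.7  28. ] size [298.  80.] long 169.0
[208. 148.] c [736.5 233.7  28. ] size [86. 99.] long 1.2
```

send_rows(
  targets=[
    {"delta_pos":[38,-1,0],"twist":[0,0,3],"claw":0.27},
    {"delta_pos":[80,-3,0],"twist":[0,0,7],"claw":0.27},
    {"delta_pos":[124,-5,0],"twist":[0,0,11],"claw":0.27},
    {"delta_pos":[168,-7,0],"twist":[0,0,15],"claw":0.27},
    {"delta_pos":[212,-9,0],"twist":[0,0,16.8],"claw":0.27},
    {"delta_pos":[256,-10,0],"twist":[0,0,16.8],"claw":0.27},
    {"delta_pos":[300,-12,0],"twist":[0,0,16.8],"claw":0.27},
    {"delta_pos":[344,-13,0],"twist":[0,0,16.8],"claw":0.27},
    {"delta_pos":[388,-15,0],"twist":[0,0,16.8],"claw":0.27},
    {"delta_pos":[425,-16,0],"twist":[0,0,16.8],"claw":0.27},
  ],
)

```text
time: 30.25
tool_pos: [595.8, 301.2, 124.2]
tool_rot: [-0.0, 0.824, 0.567, -0.001]
wrist_force: [0.3, -0.3, 0.2]
grip_width: 0.637
```

send_rows(
  targets=[
    {"delta_pos":[6,0,30],"twist":[0,0,0],"claw":0.27},
    {"delta_pos":[6,0,57],"twist":[0,0,0],"claw":0.27},
    {"delta_pos":[6,0,57],"twist":[0,0,0],"claw":0.27},
    {"delta_pos":[6,0,57],"twist":[0,0,0],"claw":0.27},
    {"delta_pos":[6,0,57],"twist":[0,0,0],"claw":0.27},
  ],
)

```text
time: 30.75
tool_pos: [599.7, 304.7, 69.7]
tool_rot: [0.0, 0.824, 0.567, 0.0]
wrist_force: [0.1, 0.3, 0.1]
grip_width: 0.636
```

Run:
```python
from h import *
st=shot("wrist","w12",(160,120,480,360),2);print(st['tool_pos'],st['joints'][5],st['grip_width'])
a=cv2.imread("pics/w11_raw.png")[120:360,200:480]; b=cv2.imread("pics/w12_raw.png")[120:360,160:480]
c=np.zeros((540,800,3),np.uint8); c[:,:520]=cv2.resize(b,(720,540),interpolation=3)[:,100:620]; c[:240,520:]=a; cv2.imwrite("pics/c12.png",c)
delta(st,[598,305,14],np.radians(-20.8))
```

```text
[599.68092651 304.7170778   69.68970835] 0.818403187301321 0.6362484691698425
shift [-0.4 -1.7 55.7]
turn about tool z deg -0.2 J6 0.818403187301321
```

View pics/c12.png

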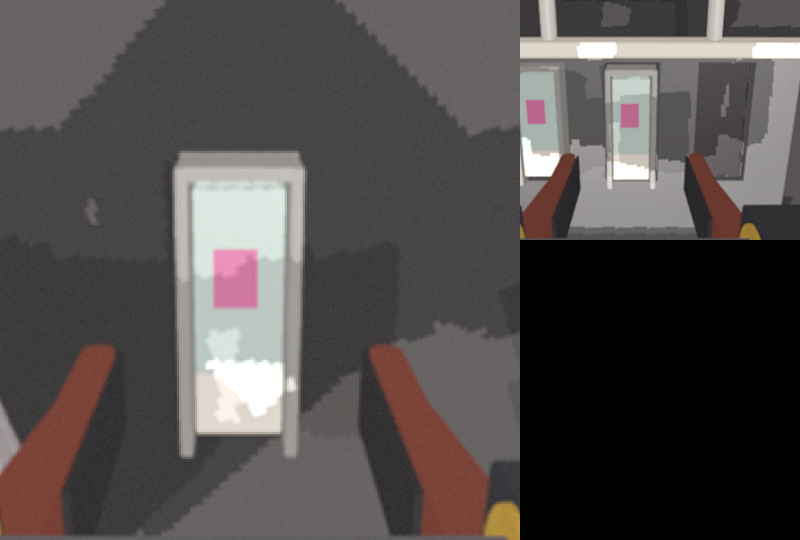

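send_rows(
  targets=[
    {"delta_pos":[0.6,0,25],"twist":[0,0,0],"claw":0.27},
    {"delta_pos":[0.6,0,45],"twist":[0,0,0],"claw":0.27},
    {"delta_pos":[0.6,0,55],"twist":[0,0,0],"claw":0.27},
    {"delta_pos":[0.6,0,55],"twist":[0,0,0],"claw":0.27},
    {"delta_pos":[0.6,0,55],"twist":[0,0,0],"claw":-1},
    {"delta_pos":[0.6,0,55],"twist":[0,0,0],"claw":-1},
    {"delta_pos":[0.6,0,55],"twist":[0,0,0],"claw":-1},
    {"delta_pos":[0.6,0,55],"twist":[0,0,0],"claw":-1},
  ],
  grip_force=25,
)

```text
time: 31.6
tool_pos: [599.9, 305.7, 15.0]
tool_rot: [0.0, 0.824, 0.567, 0.001]
wrist_force: [-0.7, -0.0, 5.4]
grip_width: 0.405
```

send_rows(
  targets=[
    {"delta_pos":[0,0,-10],"twist":[0,0,0],"claw":-1},
    {"delta_pos":[0,0,-30],"twist":[0,0,0],"claw":-1},
    {"delta_pos":[0,0,-70],"twist":[0,0,0],"claw":-1},
    {"delta_pos":[0,0,-110],"twist":[0,0,0],"claw":-1},
    {"delta_pos":[0,0,-120],"twist":[0,0,0],"claw":-1},
    {"delta_pos":[0,0,-120],"twist":[0,0,0],"claw":-1},
    {"delta_pos":[0,0,-120],"twist":[0,0,0],"claw":-1},
  ],
)

```text
time: 32.3
tool_pos: [598.4, 305.0, 132.8]
tool_rot: [-0.0, 0.824, 0.567, -0.001]
wrist_force: [-0.7, 0.5, -1.8]
grip_width: 0.409
```

Run:
```python
from h import *
st=telemetry.read_state();print(st['tool_pos'],st['joints'][5],st['grip_width'])
delta(st,[652,-130.5,80],np.radians(-4.1))
```

```text
[598.38070638 304.98759563 132.79523776] 0.8190329872994612 0.4091385657680262
shift [-387.5  205.7   53. ]
turn about tool z deg -16.8 J6 0.8190329872994612
```

send_rows(
  targets=[
    {"delta_pos":[-35,18,0],"twist":[0,0,-3],"claw":-1},
    {"delta_pos":[-73,38,0],"twist":[0,0,-7],"claw":-1},
    {"delta_pos":[-111,59,0],"twist":[0,0,-11],"claw":-1},
    {"delta_pos":[-150,80,0],"twist":[0,0,-15],"claw":-1},
    {"delta_pos":[-190,101,0],"twist":[0,0,-16.8],"claw":-1},
    {"delta_pos":[-230,122,0],"twist":[0,0,-16.8],"claw":-1},
    {"delta_pos":[-270,143,0],"twist":[0,0,-16.8],"claw":-1},
    {"delta_pos":[-310,164,0],"twist":[0,0,-16.8],"claw":-1},
    {"delta_pos":[-350,186,0],"twist":[0,0,-16.8],"claw":-1},
    {"delta_pos":[-380,202,0],"twist":[0,0,-16.8],"claw":-1},
  ],
)

```text
time: 33.3
tool_pos: [650.7, -124.2, 131.2]
tool_rot: [-0.002, 0.733, 0.681, -0.001]
wrist_force: [-0.0, 0.7, -1.1]
grip_width: 0.408
```

send_rows(
  targets=[
    {"delta_pos":[-8,0,15],"twist":[0,0,0],"claw":-1},
    {"delta_pos":[-8,0,45],"twist":[0,0,0],"claw":-1},
    {"delta_pos":[-8,0,56],"twist":[0,0,0],"claw":-1},
    {"delta_pos":[-8,0,56],"twist":[0,0,0],"claw":-1},
    {"delta_pos":[-8,0,56],"twist":[0,0,0],"claw":-1},
    {"delta_pos":[-8,0,56],"twist":[0,0,0],"claw":-1},
  ],
)

```text
time: 33.9
tool_pos: [652.2, -129.1, 78.7]
tool_rot: [0.001, 0.732, 0.681, 0.0]
wrist_force: [0.8, 0.2, -1.5]
grip_width: 0.409
```

Run:
```python
from h import *
st=shot("wrist","w13");print(st['tool_pos'],st['joints'][5],st['grip_width'],st['wrist_force'])
delta(st,[652,-130.5,51.2],np.radians(-4.1))
for n in ("w7","w10","w13"):
    i=cv2.imread(f"pics/{n}_raw.png"); g=cv2.cvtColor(i,cv2.COLOR_BGR2HSV); m=((g[...,1]>90)&((g[...,0]>140)&(g[...,0]<175))).astype(np.uint8)
    k=cv2.connectedComponentsWithStats(m); j=[s.tolist() for s in k[2][1:] if s[4]>200]; print(n,j)
```

```text
[ 652.24816187 -129.08928016   78.6782791 ] -0.14208912974020493 0.40896761914810714 [ 0.75656748  0.17155956 -1.4943169 ]
shift [-1.4 -0.2 27.5]
turn about tool z deg 0.0 J6 -0.14208912974020493
w7 [[0, 112, 125, 73, 5282], [297, 260, 26, 33, 803]]
w10 [[0, 123, 26, 60, 936], [176, 241, 25, 29, 602], [297, 263, 26, 32, 775]]
w13 [[60, 244, 24, 19, 360], [176, 249, 24, 27, 567], [297, 264, 26, 32, 777]]
```

send_rows(
  targets=[
    {"delta_pos":[-0.7,-0.9,10],"twist":[0,0,0],"claw":-1},
    {"delta_pos":[-0.7,-0.9,17],"twist":[0,0,0],"claw":-1},
    {"delta_pos":[-0.7,-0.9,22],"twist":[0,0,0],"claw":-1},
    {"delta_pos":[-0.7,-0.9,25],"twist":[0,0,0],"claw":-1},
    {"delta_pos":[-0.7,-0.9,26.5],"twist":[0,0,0],"claw":-1},
    {"delta_pos":[-0.7,-0.9,27],"twist":[0,0,0],"claw":-1},
    {"delta_pos":[-0.7,-0.9,27],"twist":[0,0,0],"claw":-1},
  ],
)

```text
time: 34.65
tool_pos: [650.8, -130.4, 51.1]
tool_rot: [0.0, 0.732, 0.681, 0.0]
wrist_force: [-0.3, -0.3, -0.2]
grip_width: 0.409
```

Seated without contact force; release, rise, and check the whole tray.

send_rows(
  targets=[
    {"delta_pos":[0,0,0.3],"twist":[0,0,0],"claw":0.1},
    {"delta_pos":[0,0,0.3],"twist":[0,0,0],"claw":0.1},
    {"delta_pos":[0,0,0.3],"twist":[0,0,0],"claw":0.1},
    {"delta_pos":[0,0,-15],"twist":[0,0,0],"claw":0.1},
    {"delta_pos":[0,0,-55],"twist":[0,0,0],"claw":0.1},
    {"delta_pos":[0,0,-85],"twist":[0,0,0],"claw":0.1},
    {"delta_pos":[40,-35,-95],"twist":[0,0,0],"claw":-1},
    {"delta_pos":[80,-66,-95],"twist":[0,0,0],"claw":-1},
    {"delta_pos":[80,-66,-95],"twist":[0,0,0],"claw":-1},
    {"delta_pos":[80,-66,-95],"twist":[0,0,0],"claw":-1},
  ],
)

```text
time: 35.65
tool_pos: [590.5, -44.8, 147.2]
tool_rot: [0.001, 0.732, 0.682, 0.0]
wrist_force: [0.3, -1.2, -0.2]
grip_width: 0.225
```

Run:
```python
from h import *
st=shot("wrist","w14");print(st['tool_pos'],st['joints'][5],st['grip_width'],st['wrist_force'])
delta(st,[590,20,60],np.radians(-4.1))
p=np.array([[512.7,-120.5,64],[582.4,-125.6,64],[652,-130.5,64]]); print(w2px("wrist",p,st))
cv2.imwrite("pics/c14.png",cv2.imread("pics/w14_raw.png"))
```

```text
[590.47080404 -44.76994289 147.23016002] -0.025433624909520062 0.22527006890117277 [ 0.30004266 -1.21522736 -0.17852981]
shift [64.6 -5.1 87.2]
turn about tool z deg 0.1 J6 -0.025433624909520062
[[224.91760075 335.06691768]
 [307.72001586 335.31713201]
 [390.28247252 335.16745557]]
```

View pics/c14.png

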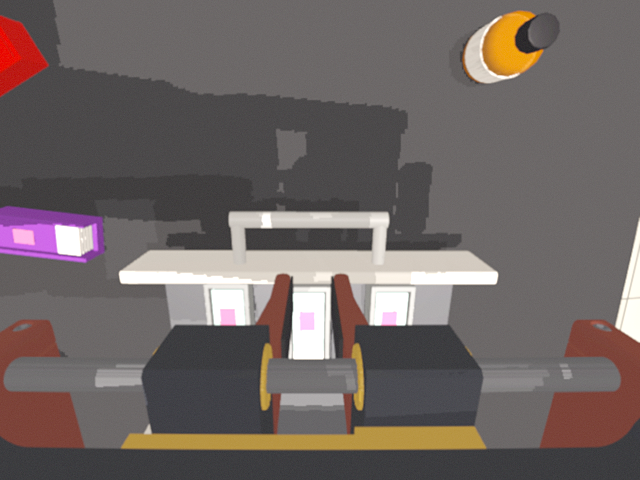

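send_rows(
  targets=[
    {"delta_pos":[40,-2,0],"twist":[0,0,0],"claw":-1},
    {"delta_pos":[64,-2,15],"twist":[0,0,0],"claw":-1},
    {"delta_pos":[64,-2,60],"twist":[0,0,0],"claw":-1},
    {"delta_pos":[64,-2,100],"twist":[0,0,0],"claw":-1},
    {"delta_pos":[64,-2,100],"twist":[0,0,0],"claw":-1},
    {"delta_pos":[56,-2,100],"twist":[0,0,0],"claw":-1},
    {"delta_pos":[48,-2,100],"twist":[0,0,0],"claw":-1},
    {"delta_pos":[42,-2,100],"twist":[0,0,0],"claw":-1},
    {"delta_pos":[36,-2,100],"twist":[0,0,0],"claw":-1},
    {"delta_pos":[30,-2,100],"twist":[0,0,0],"claw":-1},
  ],
)

```text
time: 36.7
tool_pos: [591.7, -16.4, 47.2]
tool_rot: [0.001, 0.732, 0.681, 0.001]
wrist_force: [0.8, 2.2, 1.5]
grip_width: 0.009
```

send_rows(
  targets=[
    {"delta_pos":[-7,0,0],"twist":[0,0,0],"claw":-1},
    {"delta_pos":[-14,0,0],"twist":[0,0,0],"claw":-1},
    {"delta_pos":[-21,0,0],"twist":[0,0,0],"claw":-1},
    {"delta_pos":[-28,0,0],"twist":[0,0,0],"claw":-1},
    {"delta_pos":[-35,0,0],"twist":[0,0,0],"claw":-1},
    {"delta_pos":[-42,0,0],"twist":[0,0,0],"claw":-1},
    {"delta_pos":[-49,0,0],"twist":[0,0,0],"claw":-1},
    {"delta_pos":[-56,0,0],"twist":[0,0,0],"claw":-1},
    {"delta_pos":[-63,0,0],"twist":[0,0,0],"claw":-1},
    {"delta_pos":[-70,0,0],"twist":[0,0,0],"claw":-1},
  ],
)

```text
time: 37.7
tool_pos: [585.5, -86.1, 45.8]
tool_rot: [-0.0, 0.732, 0.681, -0.0]
wrist_force: [0.1, 1.6, 0.5]
grip_width: 0.006
```

send_rows(
  targets=[
    {"delta_pos":[-7,0,0],"twist":[0,0,0],"claw":-1},
    {"delta_pos":[-14,0,0],"twist":[0,0,0],"claw":-1},
    {"delta_pos":[-21,0,0],"twist":[0,0,0],"claw":-1},
    {"delta_pos":[-28,0,0],"twist":[0,0,0],"claw":-1},
    {"delta_pos":[-35,0,0],"twist":[0,0,0],"claw":-1},
    {"delta_pos":[-42,0,0],"twist":[0,0,0],"claw":-1},
    {"delta_pos":[-49,0,0],"twist":[0,0,0],"claw":-1},
    {"delta_pos":[-56,0,0],"twist":[0,0,0],"claw":-1},
    {"delta_pos":[-63,0,0],"twist":[0,0,0],"claw":-1},
    {"delta_pos":[-70,0,0],"twist":[0,0,0],"claw":-1},
  ],
)

```text
time: 38.7
tool_pos: [580.5, -154.8, 45.8]
tool_rot: [-0.001, 0.732, 0.681, 0.0]
wrist_force: [1.0, 9.2, 1.8]
grip_width: 0.002
```

send_rows(
  targets=[
    {"delta_pos":[-3,0,0],"twist":[0,0,0],"claw":-1},
    {"delta_pos":[-6,0,0],"twist":[0,0,0],"claw":-1},
    {"delta_pos":[-6,0,0],"twist":[0,0,0],"claw":-1},
  ],
)

```text
time: 39.0
tool_pos: [580.0, -160.9, 45.8]
tool_rot: [-0.001, 0.732, 0.681, 0.0]
wrist_force: [0.3, 7.6, 1.3]
grip_width: 0.01
```

send_rows(
  targets=[
    {"delta_pos":[-2,0,0],"twist":[0,0,0],"claw":-1},
    {"delta_pos":[-4,0,0],"twist":[0,0,0],"claw":-1},
    {"delta_pos":[-4,0,0],"twist":[0,0,0],"claw":-1},
  ],
)

```text
time: 39.3
tool_pos: [579.8, -163.9, 45.8]
tool_rot: [-0.001, 0.732, 0.681, 0.001]
wrist_force: [1.7, 11.7, 2.6]
grip_width: 0.008
```

send_rows(
  targets=[
    {"delta_pos":[-2,0,0],"twist":[0,0,0],"claw":-1},
    {"delta_pos":[-3,0,0],"twist":[0,0,0],"claw":-1},
    {"delta_pos":[-3,0,0],"twist":[0,0,0],"claw":-1},
  ],
)

```text
time: 39.6
tool_pos: [579.8, -164.2, 45.8]
tool_rot: [-0.002, 0.733, 0.681, 0.002]
wrist_force: [3.3, 25.9, 4.7]
grip_width: 0.003
```

send_rows(
  targets=[
    {"delta_pos":[3,0,0],"twist":[0,0,0],"claw":-1},
    {"delta_pos":[7,0,0],"twist":[0,0,0],"claw":-1},
    {"delta_pos":[12,0,0],"twist":[0,0,0],"claw":-1},
    {"delta_pos":[20,0,0],"twist":[0,0,0],"claw":-1},
    {"delta_pos":[30,0,0],"twist":[0,0,0],"claw":-1},
    {"delta_pos":[40,0,0],"twist":[0,0,0],"claw":-1},
    {"delta_pos":[80,0,-30],"twist":[0,0,0],"claw":-1},
    {"delta_pos":[120,0,-70],"twist":[0,0,0],"claw":-1},
    {"delta_pos":[120,0,-100],"twist":[0,0,0],"claw":-1},
    {"delta_pos":[120,0,-100],"twist":[0,0,0],"claw":-1},
  ],
)

```text
time: 40.6
tool_pos: [591.4, -47.0, 150.5]
tool_rot: [0.003, 0.731, 0.682, 0.003]
wrist_force: [0.2, -0.2, 0.0]
grip_width: 0.005
```

Run:
```python
from h import *
st=shot("wrist","w15");print(st['tool_pos'],st['wrist_force'])
shot("top","t15"); rects("pics/t15_raw.png","top")
a=cv2.imread("pics/top0.png").astype(int); b=cv2.imread("pics/t15_raw.png").astype(int)
r=(slice(150,210),slice(425,480)); print("handle-region diff shut0 vs now",np.abs(a[r]-b[r]).mean())
```

```text
[591.43755013 -46.95699896 150.5434545 ] [ 0.24654037 -0.24513888  0.00600875]
[275. 377.] c [329.8 107.6  28. ] size [36. 88.] long 22.2
[150. 321.] c [424.2 328.8  28. ] size [172. 128.] long 177.9
[610. 228.] c [ 594.5 -486.6   28. ] size [371. 131.] long 173.0
[208. 148.] c [737. 234.  28.] size [100.  85.] long 0.3
handle-region diff shut0 vs now 72.47090909090909
```

View pics/t15.png

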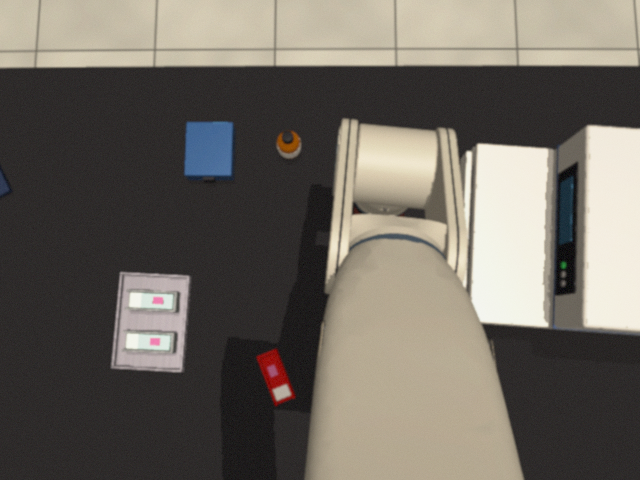

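send_rows(
  targets=[
    {"delta_pos":[40,0,-20],"twist":[0,0,0],"claw":-1},
    {"delta_pos":[85,0,-40],"twist":[0,0,0],"claw":-1},
    {"delta_pos":[130,0,-50],"twist":[0,0,0],"claw":-1},
    {"delta_pos":[170,0,-50],"twist":[0,0,0],"claw":-1},
    {"delta_pos":[170,0,-50],"twist":[0,0,0],"claw":-1},
    {"delta_pos":[170,0,-50],"twist":[0,0,0],"claw":-1},
    {"delta_pos":[170,0,-50],"twist":[0,0,0],"claw":-1},
  ],
)

```text
time: 41.4
tool_pos: [599.8, 119.6, 194.4]
tool_rot: [-0.001, 0.732, 0.681, -0.001]
wrist_force: [0.6, -0.3, -0.0]
grip_width: -0.0
```

Run:
```python
from h import *
st=shot("top","t16");print(telemetry.read_state()['tool_pos'])
a=cv2.imread("pics/top0.png"); b=cv2.imread("pics/t16_raw.png")
r=(slice(140,335),slice(425,490)); print("diff",np.abs(a[r].astype(int)-b[r]).mean())
g=lambda i:np.float32(cv2.cvtColor(i[140:335,425:490],cv2.COLOR_BGR2GRAY))
print(cv2.phaseCorrelate(g(a),g(b)))
h=np.float32(cv2.cvtColor(a[180:280,430:456],cv2.COLOR_BGR2GRAY));print(cv2.phaseCorrelate(h,np.float32(cv2.cvtColor(b[180:280,430:456],cv2.COLOR_BGR2GRAY))))
```

```text
[600.00690561 119.43537561 194.70123245]
diff 3.6382905982905984
((0.1469239244427598, 0.035172796407991314), 1.006305489672555)
((0.6376972236674803, -0.06138755260038664), 0.9779168941356517)
```

```bash
python3 -c "
from rig import ticket; print(ticket.sign_off())"
```

```text
the job is handed in; nothing more can be done
None
```

The job is finished and handed in at about 41 s of the 208 s allowed; the sign-off reports no verdict.

**What I did**
- I pressed the tray to release its latch and pulled it out by the handle until I felt its stop.
- The two scanned cassettes (pockets 0 and 1) now lie side by side in the steel tray.
- The three waiting cassettes are in pockets 0, 1 and 2. I then pushed the tray to its stop, where the force reached about 26 N, and backed off.

**Last checks**
- **Scanner tray:** in the top camera the front panel and handle were within about 1 mm of the starting shut position, with the arm clear. The tray had not sprung back.
- **Scanned cassettes:** both look flat and right way up in the steel tray.
- **Waiting cassettes:** before closing, all three looked seated and level. I could not see them after the tray was shut.
- **Bystanders:** the brown bottle and the blue box look unmoved in the top view.

**Off or inconsistent readings**
- Lowering the cassette into pocket 1 gave about 7 N of upward and 4 N of sideways contact. It still looked seated in the picture afterwards.
- The wrist and top cameras disagreed by about 5 mm on the bench cassettes in one view. I put this down to picking edge pixels at the wrong height, and close-up looks before each grasp settled it.
- I noticed no knocked cassette and no grip slip.
- I viewed 15 pictures, one over the budget of 14.

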